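Put the scale's test weights back in their cases

TASK

The daily check of the bench scale is finished and its four test weights are still on the pan, three of them piled up. Take the stack apart from the top, and put every weight back in its own open case, the one whose well is made for its size, set down upright and gently on the floor of the well. Do not drop or tip over a weight, leave the cases where they stand, and do not disturb the wrapped pack and the label roll.

Things in the scene. Friction and masses are not known exactly. Their poses are not given: they have to be found in the camera images.
- weight_500_center (a point): Centre (half-way up) of the 500 g test weight, largest of four: upright brass cylinder, 58 mm diameter, 24 mm high, flat ends, a 2.5 mm deep looks-only neck near the top; z up. Piled loose, roughly centred, not interlocked. Stands on the pan: foot of the stack, or alone 12 to 18 cm beside it along y. The fixed scale's level pan, 240 x 320 mm, is 60 mm above the table.
- weight_200_center (a point): Centre (half-way up) of the 200 g test weight, second largest of four: upright brass cylinder, 38 mm diameter, 24 mm high, flat ends, a 2.5 mm deep looks-only neck near the top; z up. Piled loose, roughly centred, not interlocked. Stands on the pan: foot of the stack, or alone 12 to 18 cm beside it along y. The fixed scale's level pan, 240 x 320 mm, is 60 mm above the table.
- weight_100_center (a point): Centre (half-way up) of the 100 g test weight, second smallest of four: upright brass cylinder, 30 mm diameter, 19 mm high, flat ends, a 2.5 mm deep looks-only neck near the top; z up. Piled loose, roughly centred, not interlocked. Middle of the stack, on the 500 g or 200 g weight. The fixed scale's level pan, 240 x 320 mm, is 60 mm above the table.
- weight_50_center (a point): Centre (half-way up) of the 50 g test weight, smallest of four: upright brass cylinder, 22 mm diameter, 18 mm high, flat ends, a 2.5 mm deep looks-only neck near the top; z up. Piled loose, roughly centred, not interlocked. Top of the stack, on the 100 g weight. The fixed scale's level pan, 240 x 320 mm, is 60 mm above the table.
- case_500: Open case of the 500 g weight, largest of four: low round black dish with a grey pad, loose on the table, about 150 g. Origin: centre of underside, z up. Rim 88 mm outside diameter, 10 mm high; floor 3 mm above the table, 66 mm across, widening to 74 mm at the mouth; the seated weight stands 17 mm proud of the rim.
- case_200: Open case of the 200 g weight, second largest of four: low round black dish with a grey pad, loose on the table, about 150 g. Origin: centre of underside, z up. Rim 66 mm outside diameter, 10 mm high; floor 3 mm above the table, 46 mm across, widening to 54 mm at the mouth; the seated weight stands 17 mm proud of the rim.
- case_100: Open case of the 100 g weight, second smallest of four: low round black dish with a grey pad, loose on the table, about 150 g. Origin: centre of underside, z up. Rim 54 mm outside diameter, 10 mm high; floor 3 mm above the table, 38 mm across, widening to 46 mm at the mouth; the seated weight stands 12 mm proud of the rim.
- case_50: Open case of the 50 g weight, smallest of four: low round black dish with a grey pad, loose on the table, about 150 g. Origin: centre of underside, z up. Rim 44 mm outside diameter, 10 mm high; floor 3 mm above the table, 30 mm across, widening to 38 mm at the mouth; the seated weight stands 11 mm proud of the rim.
- pack: Bystander: a paper-wrapped product pack lying on the table, blue with a brown band, 170 (x) x 100 (y) x 70 mm high, loose, about 0.9 kg. Origin at the centre of its underside.
- label_roll: Bystander: a roll of white labels lying flat on the table, 84 mm across, 50 mm high (its cardboard core 51 mm), 38 mm hole, loose. Origin on its axis at its underside.

How it is judged:
At the end, for the whole second after the job is handed in: Each of the four weights rests upright (within 0.1 rad) on the floor of its own case's well, its axis within 8 mm of the case's axis and not more than 3 mm above its seat, released and at rest (below 0.02 m/s), with every case level (within 0.1 rad) (horizontal distance between weight_500_center and case_500 below 0.008 m and z of weight_500_center in the frame of case_500 below 0.018 m and angle between each of weight_500_center, case_500, weight_200_center, case_200, weight_100_center, case_100, weight_50_center, case_50's own z axis and vertical below 0.1 rad and linear speed of each of weight_500, weight_200, weight_100, weight_50 below 0.02 m/s and horizontal distance between weight_200_center and case_200 below 0.008 m and z of weight_200_center in the frame of case_200 below 0.018 m and horizontal distance between weight_100_center and case_100 below 0.008 m and z of weight_100_center in the frame of case_100 below 0.0155 m and horizontal distance between weight_50_center and case_50 below 0.008 m and z of weight_50_center in the frame of case_50 below 0.015 m); the robot touches nothing.
It fails at once if a weight is tipped over (angle between any of weight_500_center, weight_200_center, weight_100_center, weight_50_center's own z axis and vertical above 0.8 rad).
It fails at once if a weight is dropped (falls faster than 0.7 m/s, that is from more than about 25 mm, with no finger on it) ((contact force between weight_500 and the fingers below 0.01 N and linear speed of weight_500 above 0.7 m/s) or (contact force between weight_200 and the fingers below 0.01 N and linear speed of weight_200 above 0.7 m/s) or (contact force between weight_100 and the fingers below 0.01 N and linear speed of weight_100 above 0.7 m/s) or (contact force between weight_50 and the fingers below 0.01 N and linear speed of weight_50 above 0.7 m/s)).
It fails at once if a case is shoved more than 30 mm from where it stood (distance of any of case_500, case_200, case_100, case_50 from where it was at the start of the episode above 0.03 m).
It fails at once if the wrapped pack or the label roll is moved more than 20 mm (distance of any of pack, label_roll from where it was at the start of the episode above 0.02 m).
It also fails if it takes over 117 s, if anything falls off the work surface, if the arm or the gripper's body presses on something with over 40 N, if the wrist force passes 120 N, or if a joint passes its speed limit or range.

ROBOT

A 6-joint arm with a two-finger parallel gripper is mounted at the origin on the work surface. World frame = base frame: x ahead of the robot, y to its left, z up, the work surface at z = 0. Lengths are in m, angles in rad, forces in N, time in s.
With the tool pointing down it reaches from about 0.325 to 0.925 m from the base axis. Payload 3.1 kg.
Tool frame: the origin (TCP) lies on the front face of the gripper's body, between the roots of the fingers; the fingertips stand 73 mm ahead of it and the grasp point (between the pads) lies 54 mm ahead of it; x points along the fingers, y is the direction in which the jaws open and shut, and the axes are right-handed (so a half turn about x gives the same grasp; the last joint's range is limited). The gripper opens to 85 mm and grips with 20 to 120 N. Pads are 22 mm wide; open, the fingers measure 114 mm over their backs; the gripper's body (76 mm by 85 mm) begins 54 mm behind the grasp point. The pads swing forward as they close: fully open they stand 13 mm farther back than shut.
Start: joints at [1.203, 0.217, 1.613, -0, 1.311, -0.112], TCP at [0.158, 0.605, 0.304] pointing down, gripper open.
Joint ranges: [-2.75, 2.75], [-0.78, 2.1], [0.31, 2.55], [-1.13, 4.27], [0.13, 2.63], [-2.58, 2.58]. Speed limits (rad/s): [2.79, 2.79, 3.14, 3.14, 3.14, 3.14].

INTERFACE

Orientations are given as a unit quaternion [x, y, z, w].
In Python, from plant import arm, optics gives the robot as it stands.
- The arm moves only by the tool arm_command, never from a script. Its argument "increments" is a list that holds one entry, the list of rows, each a list of 7 numbers: the closure, from 0 (fully open) to 1 (shut), then the shift along the world's x, y, z normalised to -1 to 1, where 1 is 100 mm, then the turn, a rotation vector about the world's x, y, z normalised to -1 to 1, where 1 is 60 degrees. In form: [[[fingers, dx, dy, dz, rx, ry, rz], ...]]. A call has 1 to 12 rows; each row is the pose to reach, as a shift and turn from the pose measured when the call began; what a row does not reach only later rows make up. A row lasts 1/12 s, in which the tool goes at most 41.7 mm and 7.16 degrees, less where a joint would pass 70% of its speed; a pose out of reach is approached as far as the arm can. A call with a number of a shift or a turn outside -1 to 1 is refused whole. A call with a gripper value outside its range is refused whole. The fingers move at their own pace and stop on an object; "force" is the grip in N (left out, the last holds). Time passes only in rows, so rows that repeat a pose let the fingers close. It gives the time, the measured TCP pose, the force and the opening at its end, in the units of the state.
- arm.state(): the state, without advancing time (a new reading comes with each control period).
- optics.grab_frame(name): name is "side" or "top"; returns a dict with "img" (384x512x3 uint8, red, green, blue), "fx", "fy", "cx", "cy" (pixels), "R" (3x3) and "t" (3): a world point X has camera coordinates R X + t. Camera axes: x right, y down, z forward; pixel columns grow to the right and rows downward; lengths in m; the calibration is good to about 2 mm. A picture is of the moment at which its call begins. There is no depth.
- arm.job_done(): hands the job in, once; it reports no verdict.
The state is a dict: "t": time; "joints": joint angles; "joint_vel": joint speeds; "joint_torque": joint torques, N m; "ee_pos": TCP position; "orientation": TCP orientation; "force": force on the tool from outside, world axes, zero at the start; "ft_torque": the same for the moment, N m; "width": opening from 0.0 (shut) to 1.0 (fully open).
Only numpy, scipy, OpenCV 4.12 (cv2) and the standard library are available. Lean on these libraries where they do the work, as an engineer would, in place of code of your own. Each camera call takes 0.05 s, during which the arm holds its last target.

## Working session

There is one attempt and no reset: what is moved stays moved. The work goes in short steps, Python scripts to look and compute and a tool call to move; the robot and the scene stay as the last step left them, time stands still between calls to the robot, and variables do not carry over. Pictures are saved under pics/ and viewed, and the job is handed in when it is done.

Besides the shell and the picture viewer there is one more tool, called after "Request:" as name([rows], argument=value, ...), one row to a line, values as JSON. arm_command: Moves the arm, as the interface text tells. Scaled input: -1 to 1 covers 100 mm each way for a shift and 60 degrees each way for a turn. Its arguments: {"type":"object","properties":{"increments":{"type":"array"},"force":{"type":"number"}},"required":["increments"]}

```bash
ls; mkdir -p pics; python3 - <<'E'
from plant import arm, optics
import cv2
s=arm.state(); print({k:s[k] for k in s})
for n in("side","top"):
    f=optics.grab_frame(n); cv2.imwrite(f"pics/{n}0.png",f["img"][:,:,::-1]); print(n,f["fx"],f["fy"],f["cx"],f["cy"],f["R"],f["t"])
E
```

```text
pics
{'t': 0.0, 'joints': array([ 1.20282575e+00,  2.17777801e-01,  1.61495119e+00,  3.87511741e-05,
        1.31130309e+00, -1.12215384e-01]), 'joint_vel': array([-0.00045157,  0.0014435 ,  0.00115993, -0.00069609, -0.00173441,
       -0.0008318 ]), 'joint_torque': array([-1.03214352e-03, -3.96828675e+01, -3.03858984e+01, -2.38781049e-04,
        9.58209304e-03, -6.73844639e-06]), 'ee_pos': array([0.15785395, 0.60406486, 0.30254449]), 'orientation': array([ 0.08934573,  0.70155008, -0.09101489,  0.70111419]), 'force': array([ 0.19351189, -0.03967233,  0.59317725]), 'ft_torque': array([ 0.02788456,  0.01036266, -0.03647324]), 'width': 0.9998881623995085}
side 400.59289080200324 400.59289080200324 253.2700361518603 195.85166014671702 [[-0.71269543 -0.70139833  0.01027663]
 [-0.50168309  0.49941462 -0.70632791]
 [ 0.49028492 -0.50855228 -0.7078102 ]] [0.37339892 0.41639922 0.72627831]
top 397.9532598809026 397.9532598809026 250.78225036116547 185.34260580070352 [[-0.00109643 -0.99950453  0.03145618]
 [-0.99298573 -0.00263085 -0.11820498]
 [ 0.11822917 -0.03136514 -0.99249085]] [-0.09785843  0.60853186  1.23983884]
```

View pics/side0.png

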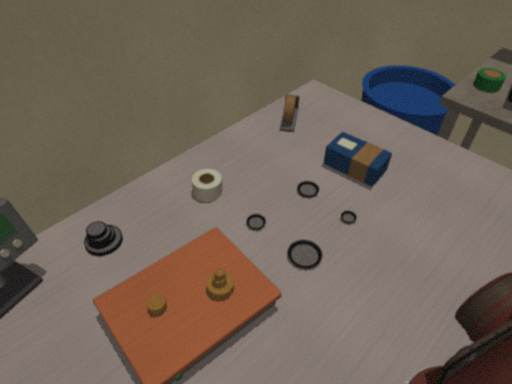

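View pics/top0.png

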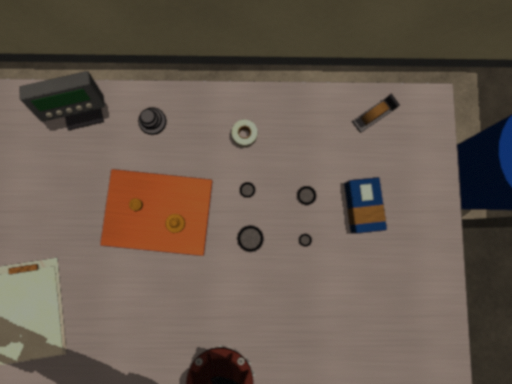

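The top view shows the stack near (175,224) and the lone 200 g near (136,205). The cases are 500 at (250,238), 200 at (306,195), 100 at (247,190) and 50 at (305,240). The side view agrees. Next I'll measure these positions.

```bash
cat > h.py <<'E'
import numpy as np, cv2
from plant import arm, optics
def ray(f,u,v):
    R=np.array(f["R"]);t=np.array(f["t"]);d=R.T@np.array([(u-f["cx"])/f["fx"],(v-f["cy"])/f["fy"],1]);return -R.T@t,d
def onz(f,u,v,z):
    c,d=ray(f,u,v);return c+d*(z-c[2])/d[2]
def proj(f,X):
    p=np.array(f["R"])@np.array(X)+np.array(f["t"]);return f["cx"]+f["fx"]*p[0]/p[2],f["cy"]+f["fy"]*p[1]/p[2]
E
python3 - <<'E'
from h import *
T=cv2.imread("pics/top0.png");S=cv2.imread("pics/side0.png")
a=cv2.resize(T[150:270,90:330],None,fx=3.3,fy=3.3,interpolation=cv2.INTER_CUBIC);cv2.imwrite("pics/topz.png",a)
b=cv2.resize(S[170:370,90:370],None,fx=2.8,fy=2.8,interpolation=cv2.INTER_CUBIC);cv2.imwrite("pics/sidez.png",b)
f=optics.grab_frame("top");g=optics.grab_frame("side")
cases={'500':((250,238),(305,254)),'200':((306,195),(308,189)),'100':((247,190),(256,222)),'50':((305,240),(348,217))}
for n,(p,q) in cases.items():
    for im,c,fr in((T,p,f),(S,q,g)):
        gray=cv2.cvtColor(im,cv2.COLOR_BGR2GRAY); m=(gray<75).astype(np.uint8)
        w=np.zeros_like(m);cv2.circle(w,c,24,1,-1);m=m&w
        cs,_=cv2.findContours(m,cv2.RETR_EXTERNAL,cv2.CHAIN_APPROX_NONE)
        k=max(cs,key=cv2.contourArea);e=cv2.fitEllipse(k)
        x,y,ww,hh=cv2.boundingRect(k)
        P=onz(fr,*e[0],0.007); 
        print(n,np.round(e[0],1),np.round(e[1],1),(ww,hh),P.round(4), 'diam est',max(e[1])*np.linalg.norm(P-ray(fr,0,0)[0])/fr["fx"])
for im,c in((T,(136,205)),(T,(175,224)),(S,(157,304)),(S,(220,286))):
    hsv=cv2.cvtColor(im,cv2.COLOR_BGR2HSV);print(hsv[c[1],c[0]-14:c[0]+15:2].tolist())
E
```

```text
500 [249.9 238.2] [25.8 26.1] (27, 27) [ 0.44   -0.0953  0.007 ] diam est 0.08520069405388236
500 [304.3 254.3] [28.5 34.1] (35, 30) [ 0.4403 -0.0936  0.007 ] diam est 0.08549147071323233
200 [306. 195.] [18.4 18.9] (19, 19) [ 0.5806 -0.2804  0.007 ] diam est 0.06274263547973645
200 [307.4 189.2] [15.9 21.3] (22, 17) [ 0.5808 -0.2788  0.007 ] diam est 0.0616345809411576
100 [247.  189.5] [14.7 15.2] (15, 16) [ 0.5984 -0.0858  0.007 ] diam est 0.05001749956740269
100 [255.7 221.8] [15.7 18.2] (19, 17) [ 0.5989 -0.0851  0.007 ] diam est 0.048212037233770225
50 [304.9 239.8] [12.3 12.6] (13, 13) [ 0.4347 -0.2739  0.007 ] diam est 0.04167150780964538
50 [347.9 217.1] [12.5 14.8] (15, 13) [ 0.436  -0.2719  0.007 ] diam est 0.04090766080177079
[[10, 201, 150], [10, 198, 151], [10, 200, 152], [11, 202, 143], [16, 209, 128], [17, 210, 126], [17, 207, 133], [17, 210, 131], [17, 210, 126], [17, 210, 114], [12, 205, 96], [10, 199, 146], [10, 197, 153], [10, 202, 153], [10, 199, 155]]
[[10, 196, 156], [11, 198, 153], [13, 203, 138], [17, 208, 145], [17, 209, 128], [17, 209, 123], [17, 208, 135], [17, 209, 127], [17, 213, 103], [17, 210, 113], [17, 212, 135], [16, 209, 127], [12, 199, 132], [11, 195, 154], [11, 196, 155]]
[[10, 166, 143], [10, 165, 141], [16, 160, 132], [18, 167, 131], [17, 163, 128], [18, 165, 130], [16, 167, 134], [17, 169, 131], [17, 169, 131], [17, 161, 130], [17, 174, 123], [16, 150, 85], [10, 158, 140], [10, 155, 150], [10, 166, 144]]
[[13, 161, 133], [17, 162, 131], [17, 159, 136], [17, 167, 113], [17, 158, 87], [15, 158, 79], [18, 159, 82], [18, 178, 76], [17, 141, 92], [17, 158, 103], [18, 164, 132], [17, 167, 134], [17, 168, 137], [16, 155, 117], [10, 164, 129]]
```

View pics/topz.png

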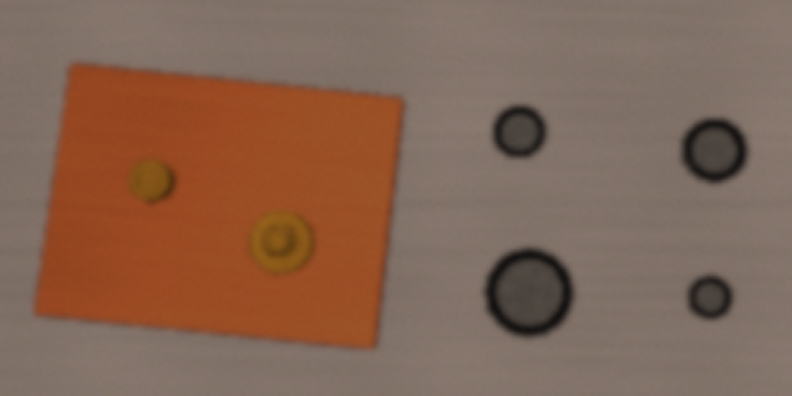

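View pics/sidez.png

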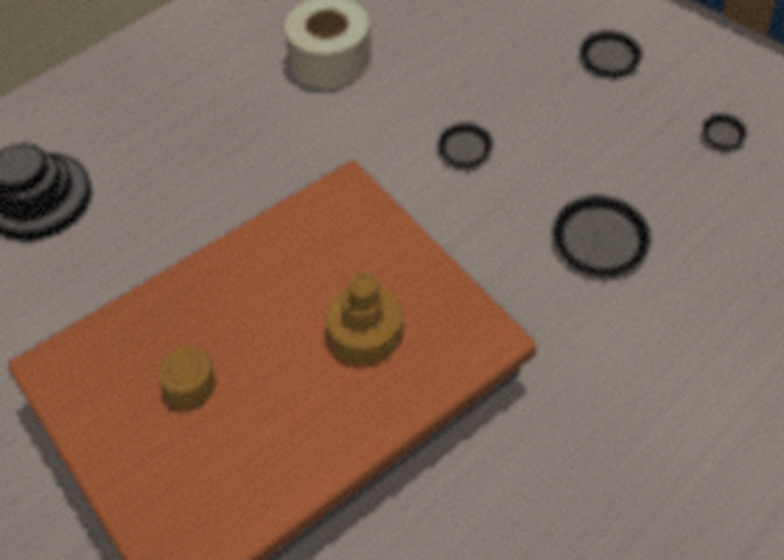

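```bash
python3 - <<'E'
from h import *
f=optics.grab_frame("top");g=optics.grab_frame("side")
for n,im,c,r in(("st",f["img"],(175,223),15),("ss",g["img"],(220,284),20),):
    a=im[c[1]-r:c[1]+r,c[0]-r:c[0]+r,::-1].astype(float)
    a=np.clip(a*1.5,0,255).astype(np.uint8)
    cv2.imwrite(f"pics/{n}.png",cv2.resize(a,(600,600),interpolation=cv2.INTER_CUBIC))
for n,im,fr,c,r in(("lone",f["img"],f,(136,205),14),("lone",g["img"],g,(157,304),18),("stack",f["img"],f,(175,223),18),("stack",g["img"],g,(220,284),24)):
    hsv=cv2.cvtColor(im,cv2.COLOR_RGB2HSV);m=(hsv[...,0]>=14).astype(np.uint8);w=np.zeros_like(m);cv2.circle(w,c,r,1,-1);m&=w
    m=cv2.medianBlur(m,3)
    cs,_=cv2.findContours(m,cv2.RETR_EXTERNAL,cv2.CHAIN_APPROX_NONE);k=max(cs,key=cv2.contourArea);e=cv2.fitEllipse(k)
    print(n,np.round(e[0],1),np.round(e[1],1),cv2.boundingRect(k),[onz(fr,*e[0],z).round(4).tolist() for z in(.072,.084,.121)])
    if n=="stack":
        for v in range(c[1]-r,c[1]+r):
            xs=np.where(m[v,c[0]-r:c[0]+r])[0]
            if len(xs):print(v,xs[0]+c[0]-r,xs[-1]+c[0]-r,end="; ")
        print()
E
```

```text
lone [135.2 204.3] [11.2 12.3] (129, 199, 13, 12) [[0.5448, 0.2595, 0.072], [0.544, 0.2565, 0.084], [0.5413, 0.247, 0.121]]
lone [156.1 304.3] [18.4 21.7] (147, 294, 19, 22) [[0.5472, 0.2582, 0.072], [0.5402, 0.2609, 0.084], [0.5186, 0.2692, 0.121]]
stack [174.8 222.9] [17.9 18.5] (166, 214, 19, 19) [[0.4879, 0.1373, 0.072], [0.4876, 0.1354, 0.084], [0.4867, 0.1296, 0.121]]
214 172 177; 215 170 180; 216 169 181; 217 168 182; 218 167 183; 219 166 183; 220 166 183; 221 166 184; 222 166 184; 223 166 184; 224 166 184; 225 166 184; 226 166 183; 227 166 183; 228 167 182; 229 168 181; 230 169 180; 231 170 179; 232 173 176; 
stack [219.7 284. ] [26.3 31.2] (207, 267, 27, 33) [[0.4915, 0.1354, 0.072], [0.4854, 0.1401, 0.084], [0.4666, 0.1546, 0.121]]
267 218 220; 268 216 222; 269 215 223; 270 215 224; 271 214 225; 272 213 226; 273 212 228; 274 211 229; 275 210 230; 276 209 231; 277 208 231; 278 208 232; 279 207 232; 280 207 233; 281 207 233; 282 207 233; 283 207 233; 284 207 233; 285 207 233; 286 207 233; 287 207 232; 288 207 232; 289 207 232; 290 207 232; 291 207 232; 292 207 231; 293 208 231; 294 209 230; 295 210 229; 296 210 228; 297 211 227; 298 212 225; 299 217 222;
```

View pics/st.png

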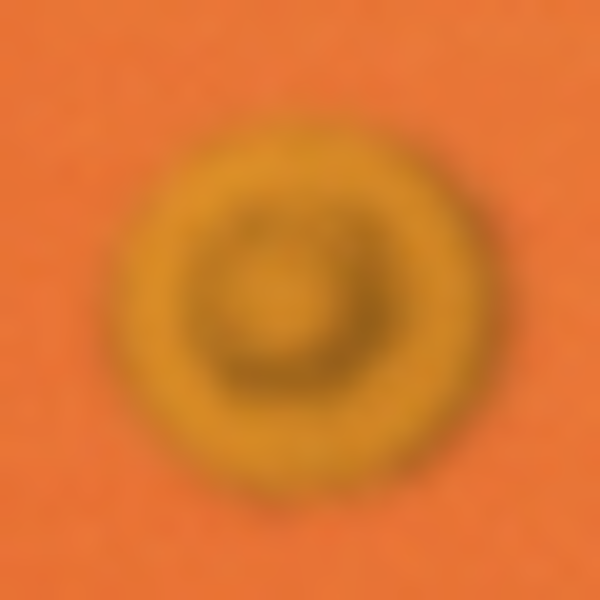

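View pics/ss.png

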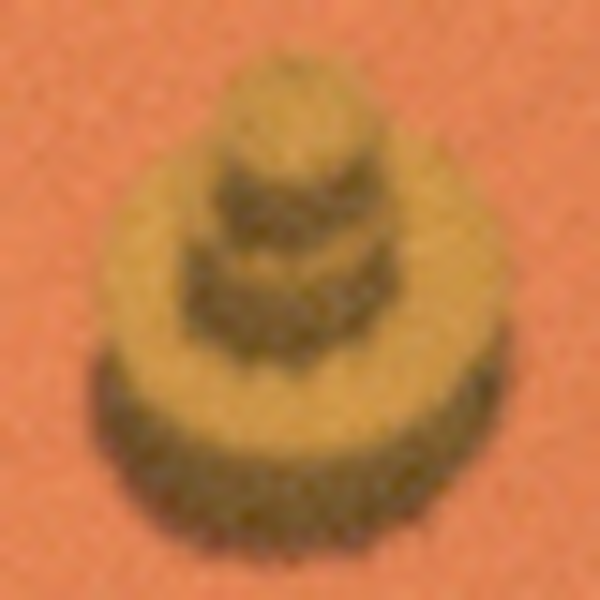

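```bash
python3 - <<'E'
from h import *
f=optics.grab_frame("top");g=optics.grab_frame("side")
print("50",onz(g,219.4,271.0,.121),onz(f,173.4,222.4,.121))
print("500",onz(g,219.8,283.8,.084),onz(f,174.7,223.0,.082))
print("200 base",onz(g,156.1,304.3,.073),onz(f,135.2,204.3,.078))
for X in((.487,.135,.121),(.487,.135,.084),(.487,.135,.103)):
  print(X,proj(g,X),proj(f,X))
s=arm.state();from scipy.spatial.transform import Rotation as R
print(R.from_quat(s['orientation']).as_matrix().round(3),s['t'])
E
```

```text
50 [0.48972447 0.13445013 0.121     ] [0.48804708 0.13361956 0.121     ]
500 [0.48563019 0.13948715 0.084     ] [0.48722956 0.13592996 0.082     ]
200 base [0.5467374  0.25844018 0.073     ] [0.54439625 0.25808555 0.078     ]
(0.487, 0.135, 0.121) (np.float64(220.10135749848695), np.float64(271.96076769731957)) (np.float64(172.92130643025706), np.float64(222.75676209852531))
(0.487, 0.135, 0.084) (np.float64(220.95725791471645), np.float64(282.0880934322813)) (np.float64(174.9018216143006), np.float64(223.0597456661778))
(0.487, 0.135, 0.103) (np.float64(220.52454145684965), np.float64(276.9680345602442)) (np.float64(173.90005605147968), np.float64(222.90649336767473))
[[-0.     0.253  0.967]
 [-0.     0.967 -0.253]
 [-1.    -0.    -0.   ]] 0.4
```

Request:
arm_command([
  [[0,0.23,-0.33,0,0,0,0],[0,0.46,-0.66,0,0,0,0],[0,0.66,-0.94,0,0,0,0],[0,0.66,-0.94,0,0,0,0]],
], force=30)

```text
t: 0.73
ee_pos: [0.2266, 0.5066, 0.3032]
orientation: [0.09, 0.701, -0.093, 0.702]
force: [0.3, 0.6, -1.1]
width: 1.002
```

Request:
arm_command([
  [[0,0.33,-0.47,0,0,0,0],[0,0.65,-0.94,0,0,0,0],[0,0.65,-0.94,0,0,0,0]],
])

```text
t: 0.98
ee_pos: [0.2922, 0.4116, 0.3034]
orientation: [0.09, 0.7, -0.092, 0.702]
force: [0.6, -0.9, 0.5]
width: 0.999
```

Request:
arm_command([
  [[0,0.33,-0.47,0,0,0,0],[0,0.65,-0.94,0,0,0,0],[0,0.65,-0.94,0,0,0,0]],
])

```text
t: 1.23
ee_pos: [0.3583, 0.3158, 0.3039]
orientation: [0.09, 0.7, -0.092, 0.702]
force: [-0.0, 0.8, -0.3]
width: 1.0
```

Request:
arm_command([
  [[0,0.33,-0.47,0,0,0,0],[0,0.65,-0.94,0,0,0,0],[0,0.65,-0.94,0,0,0,0]],
])

```text
t: 1.48
ee_pos: [0.4246, 0.22, 0.3044]
orientation: [0.091, 0.699, -0.093, 0.703]
force: [0.4, 0.9, -0.5]
width: 1.004
```

Request:
arm_command([
  [[0,0.32,-0.43,-0.3,0,0,0],[0,0.64,-0.86,-0.54,0,0,0],[0.7,0.64,-0.86,-0.54,0,0,0],[0.7,0.64,-0.86,-0.54,0,0,0],[0.7,0.64,-0.86,-0.54,0,0,0],[0.7,0.64,-0.86,-0.54,0,0,0],[0.7,0.64,-0.86,-0.54,0,0,0],[0.7,0.64,-0.86,-0.54,0,0,0],[0.7,0.64,-0.86,-0.54,0,0,0],[0.7,0.64,-0.86,-0.54,0,0,0]],
])

```text
t: 2.32
ee_pos: [0.4884, 0.1349, 0.2511]
orientation: [0.09, 0.699, -0.092, 0.704]
force: [0.9, -0.0, -0.4]
width: 0.304
```

```bash
python3 - <<'E'
from h import *
g=optics.grab_frame("side");s=arm.state();print(s['t'],s['ee_pos'],s['orientation'],s['width'])
c=(220,250);a=g["img"][c[1]-75:c[1]+75,c[0]-100:c[0]+100,::-1]
cv2.imwrite("pics/s1.png",cv2.resize(a,None,fx=4,fy=4,interpolation=cv2.INTER_CUBIC))
e=s['ee_pos']
for d in(.054,.06,.073,.086):print(d,(np.array(proj(g,e-[0,0,d]))-[120,175])*4+2)
E
```

```text
2.3667 [0.48841651 0.13472869 0.25098643] [ 0.09016843  0.69901672 -0.09200004  0.70340691] 0.2961299750668488
0.054 [393.05357057 295.83770874]
0.06 [393.71543008 303.5762856 ]
0.073 [395.12445348 320.05083291]
0.086 [396.50025183 336.13690721]
```

View pics/s1.png

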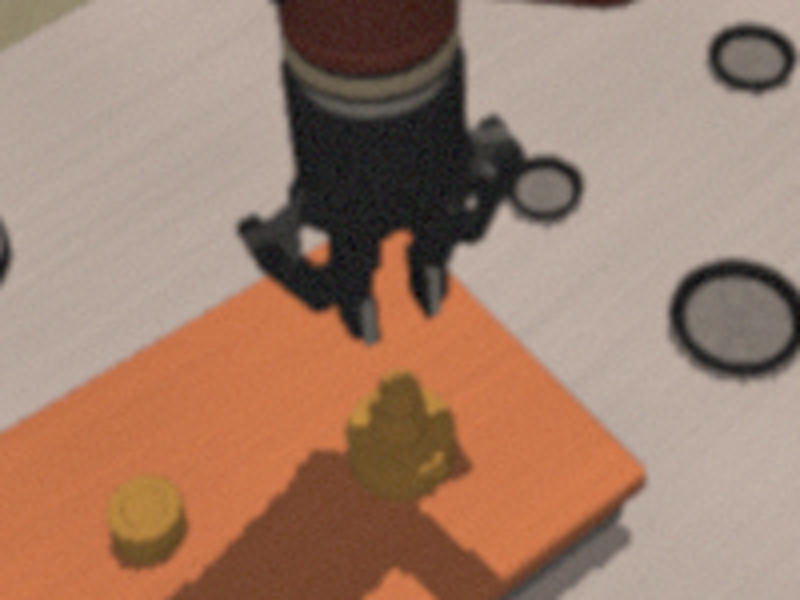

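The fingers are centred over the stack, and the tips sit about 73 mm ahead of the TCP as specified. I'll open, descend and grip the 50 g.

Request:
arm_command([
  [[0.3,0,-0.01,0,0,0,0],[0.3,0,-0.01,0,0,0,0],[0.3,0,-0.01,0,0,0,0],[0.3,0,-0.01,0,0,0,0],[0.3,0,-0.01,-0.3,0,0,0],[0.3,0,-0.01,-0.5,0,0,0],[0.3,0,-0.01,-0.66,0,0,0],[0.3,0,-0.01,-0.66,0,0,0]],
])

```text
t: 3.03
ee_pos: [0.4856, 0.1332, 0.181]
orientation: [0.09, 0.702, -0.093, 0.701]
force: [-1.3, 0.7, -0.5]
width: 0.699
```

Request:
arm_command([
  [[1,0,0,0,0,0,0],[1,0,0,0,0,0,0],[1,0,0,0,0,0,0],[1,0,0,0,0,0,0],[1,0,0,0,0,0,0],[1,0,0,0,0,0,0],[1,0,0,0,0,0,0],[1,0,0,0,0,0,0],[1,0,0,0,0,0,0]],
])

```text
t: 3.78
ee_pos: [0.4866, 0.1333, 0.1824]
orientation: [0.09, 0.701, -0.093, 0.702]
force: [-1.1, -0.1, 5.8]
width: 0.236
```

```bash
cat >> h.py <<'E'
def shot(name,cam,c,w=200,h=150):
    g=optics.grab_frame(cam);x0=max(0,c[0]-w//2);y0=max(0,c[1]-h//2);a=g["img"][y0:y0+h,x0:x0+w,::-1]
    cv2.imwrite(name,cv2.resize(a,None,fx=4,fy=4,interpolation=cv2.INTER_CUBIC));s=arm.state();print(s['t'],s['ee_pos'].round(4),s['orientation'].round(4),s['width'],s['force']);return g
E
python3 -c "
from h import *
shot('pics/s2.png','side',(220,260))"
```

```text
3.8333 [0.4866 0.1334 0.1823] [ 0.0897  0.7009 -0.0926  0.7015] 0.2371570064006884 [-0.18444208  0.10211861  7.02205009]
```

View pics/s2.png

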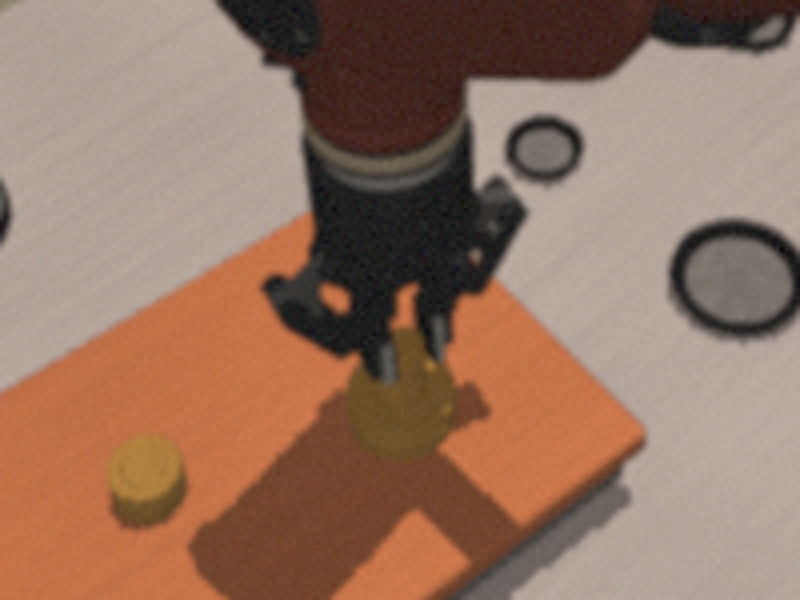

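Request:
arm_command([
  [[1,0,0,0.1,0,0,0],[1,0,0,0.3,0,0,0],[1,0,0,0.6,0,0,0],[1,0,0,0.8,0,0,0],[1,0,0,0.8,0,0,0]],
])

```text
t: 4.25
ee_pos: [0.4892, 0.1338, 0.2677]
orientation: [0.091, 0.698, -0.092, 0.705]
force: [0.7, -0.0, 0.4]
width: 0.237
```

```bash
python3 -c "
from h import *
shot('pics/s3.png','side',(220,240))"
```

```text
4.3 [0.4881 0.1336 0.2653] [ 0.0902  0.6989 -0.092   0.7035] 0.24010146646178812 [-0.60983942  0.12038968 -0.5414305 ]
```

View pics/s3.png

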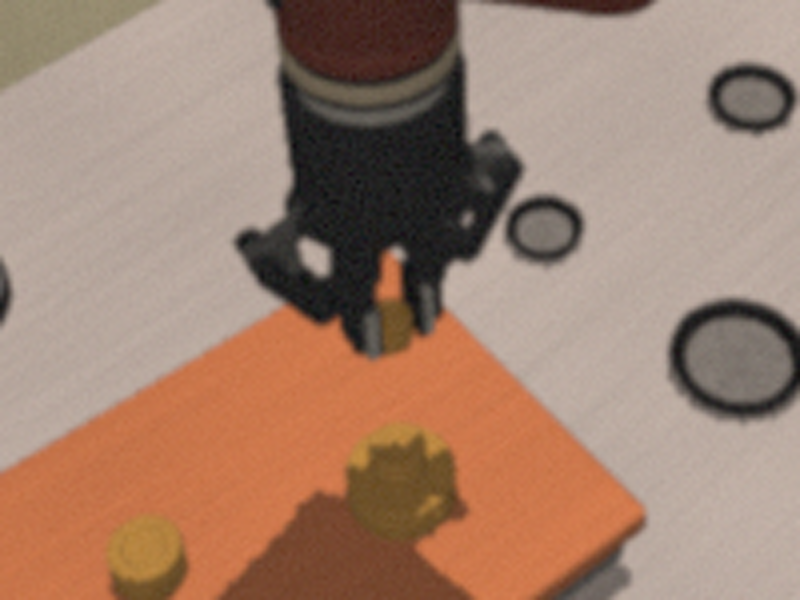

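The 50 g is held and the stack below is still standing. I'll carry it to its case.

Request:
arm_command([
  [[1,-0.04,-0.25,0,0,0,0],[1,-0.08,-0.6,0,0,0,0],[1,-0.13,-1,0,0,0,0],[1,-0.13,-1,0,0,0,0]],
])

```text
t: 4.63
ee_pos: [0.4733, 0.0286, 0.2634]
orientation: [0.09, 0.7, -0.095, 0.702]
force: [1.1, -0.4, -0.6]
width: 0.236
```

Request:
arm_command([
  [[1,-0.04,-0.33,0,0,0,0],[1,-0.08,-0.67,0,0,0,0],[1,-0.13,-1,0,0,0,0]],
])

```text
t: 4.88
ee_pos: [0.4589, -0.0719, 0.2616]
orientation: [0.09, 0.701, -0.095, 0.701]
force: [0.6, -0.6, -0.0]
width: 0.237
```

Request:
arm_command([
  [[1,-0.04,-0.33,0,0,0,0],[1,-0.08,-0.67,0,0,0,0],[1,-0.13,-1,0,0,0,0]],
])

```text
t: 5.13
ee_pos: [0.4446, -0.1727, 0.2597]
orientation: [0.091, 0.702, -0.094, 0.7]
force: [1.6, -0.2, -0.6]
width: 0.236
```

Request:
arm_command([
  [[1,-0.03,-0.33,0,0,0,0],[1,-0.06,-0.67,0,0,0,0],[1,-0.1,-1,0,0,0,0],[1,-0.1,-1,-0.3,0,0,0],[1,-0.1,-1,-0.6,0,0,0],[1,-0.1,-1,-1,0,0,0],[1,-0.1,-1,-1,0,0,0],[1,-0.1,-1,-1,0,0,0],[1,-0.1,-1,-1,0,0,0],[1,-0.1,-1,-1,0,0,0]],
])

```text
t: 5.97
ee_pos: [0.436, -0.2735, 0.162]
orientation: [0.09, 0.701, -0.095, 0.701]
force: [1.1, -0.5, -0.8]
width: 0.239
```

```bash
python3 -c "
from h import *
g=shot('pics/s4.png','side',(340,200))
f=shot('pics/t4.png','top',(290,220))
from scipy.spatial.transform import Rotation as R
print(R.from_quat(arm.state()['orientation']).as_matrix().round(3))"
```

```text
6.0167 [ 0.4362 -0.2737  0.1624] [ 0.0899  0.7007 -0.095   0.7013] 0.2354204455286682 [0.35829703 0.41852068 0.3416791 ]
6.0667 [ 0.4361 -0.2737  0.1624] [ 0.0899  0.7007 -0.0951  0.7014] 0.2401409733370277 [ 0.11726817  0.18693234 -0.19810592]
[[ 0.     0.259  0.966]
 [-0.007  0.966 -0.259]
 [-1.    -0.007  0.002]]
```

View pics/s4.png

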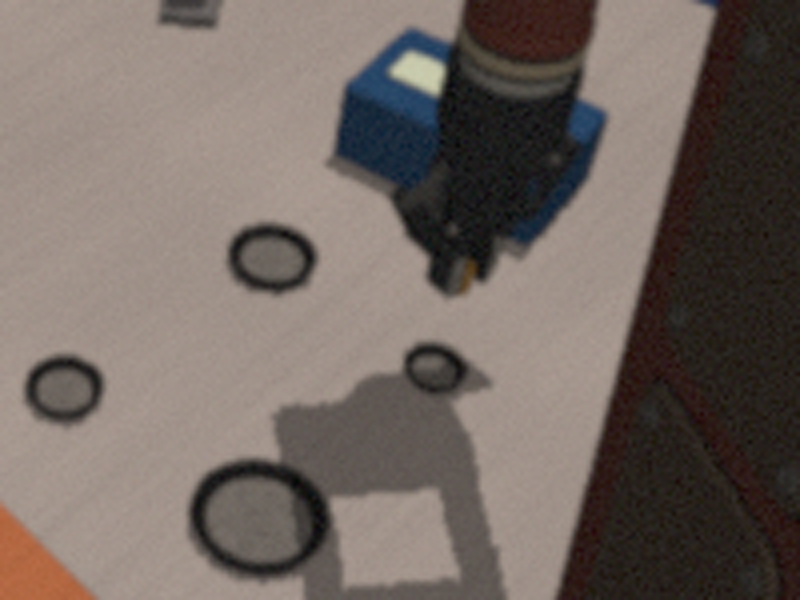

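```bash
python3 -c "
from h import *
g=optics.grab_frame('side')
for z in (.083,.092,.101): print((np.array(proj(g,(.437,-.273,z)))-[240,125])*4+2)
print((np.array(proj(g,(.4355,-.273,.007)))-[240,125])*4+2)
"
```

```text
[454.30852573 288.85797385]
[456.96211858 278.83655776]
[459.64925548 268.68846106]
[435.00961684 369.92466721]
```

Request:
arm_command([
  [[1,-0.01,0.01,-0.3,0,0,0],[1,-0.01,0.01,-0.55,0,0,0],[1,-0.01,0.01,-0.72,0,0,0],[1,-0.01,0.01,-0.74,0,0,0],[1,-0.01,0.01,-0.74,0,0,0],[1,-0.01,0.01,-0.74,0,0,0]],
])

```text
t: 6.62
ee_pos: [0.4359, -0.2733, 0.0897]
orientation: [0.089, 0.7, -0.095, 0.702]
force: [0.0, 0.4, -0.5]
width: 0.236
```

```bash
python3 -c "
from h import *
g=shot('pics/s5.png','side',(340,200))"
```

```text
6.6667 [ 0.4362 -0.2735  0.0901] [ 0.0892  0.6997 -0.0956  0.7023] 0.23912256274324345 [-0.31300371 -0.09470662 -0.10161381]
```

View pics/s5.png

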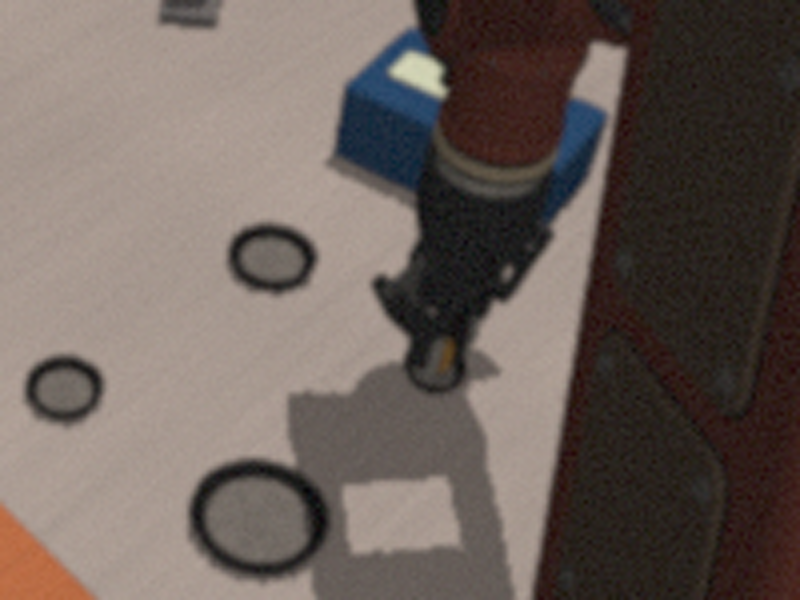

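Request:
arm_command([
  [[1,-0.01,0,-0.03,0,0,0],[1,-0.01,0,-0.05,0,0,0],[1,-0.01,0,-0.065,0,0,0],[1,-0.01,0,-0.075,0,0,0],[1,-0.01,0,-0.08,0,0,0],[1,-0.01,0,-0.08,0,0,0]],
])

```text
t: 7.17
ee_pos: [0.4353, -0.2736, 0.0824]
orientation: [0.089, 0.7, -0.096, 0.702]
force: [-0.7, 0.2, 2.9]
width: 0.235
```

Request:
arm_command([
  [[0.5,0,0,0,0,0,0],[0.5,0,0,0,0,0,0],[0.5,0,0,0,0,0,0],[0.5,0,0,0,0,0,0],[0.5,0,0,0,0,0,0],[0.3,0,0,0.2,0,0,0],[0.3,0,0,0.5,0,0,0],[0.3,0,0,0.9,0,0,0],[0.3,0,0,1,0,0,0]],
])

```text
t: 7.92
ee_pos: [0.4379, -0.2757, 0.1881]
orientation: [0.087, 0.697, -0.097, 0.705]
force: [1.4, -0.3, 0.6]
width: 0.7
```

Request:
arm_command([
  [[0.3,0.04,0.3,0.3,0,0,0],[0.3,0.1,0.7,0.6,0,0,0],[0.3,0.14,1,0.6,0,0,0],[0.3,0.14,1,0.6,0,0,0]],
])

```text
t: 8.25
ee_pos: [0.4537, -0.1714, 0.251]
orientation: [0.086, 0.695, -0.095, 0.707]
force: [-0.3, 0.3, -1.3]
width: 0.704
```

Request:
arm_command([
  [[0.3,0.04,0.3,0,0,0,0],[0.3,0.1,0.7,0,0,0,0],[0.3,0.14,1,0,0,0,0]],
])

```text
t: 8.5
ee_pos: [0.4675, -0.0696, 0.2508]
orientation: [0.087, 0.695, -0.095, 0.707]
force: [-0.0, 1.3, 0.2]
width: 0.701
```

Request:
arm_command([
  [[0.3,0.04,0.3,0,0,0,0],[0.3,0.1,0.7,0,0,0,0],[0.3,0.14,1,0,0,0,0]],
])

```text
t: 8.75
ee_pos: [0.4812, 0.0325, 0.2501]
orientation: [0.087, 0.695, -0.095, 0.707]
force: [0.4, 0.2, -0.4]
width: 0.698
```

```bash
python3 -c "
from h import *
g=shot('pics/s6.png','side',(290,240))
f=shot('pics/t6.png','top',(220,220))"
```

```text
8.8 [0.4815 0.0364 0.2502] [ 0.0876  0.6955 -0.0923  0.7072] 0.7030395364294169 [-1.71264646  1.86719627  0.24564123]
8.85 [0.4813 0.0338 0.2501] [ 0.0855  0.6957 -0.0928  0.7072] 0.6931697354724047 [ 0.36041089 -0.70279458 -1.48328023]
```

View pics/s6.png

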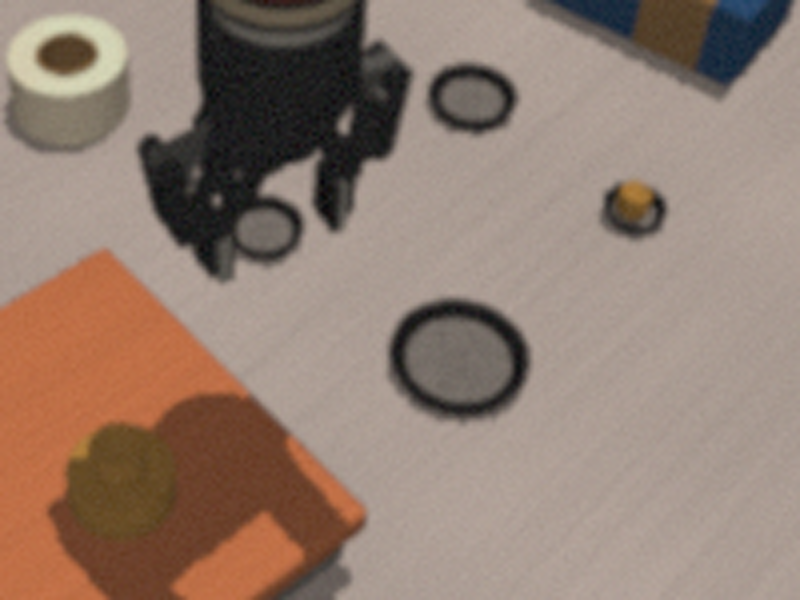

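View pics/t6.png

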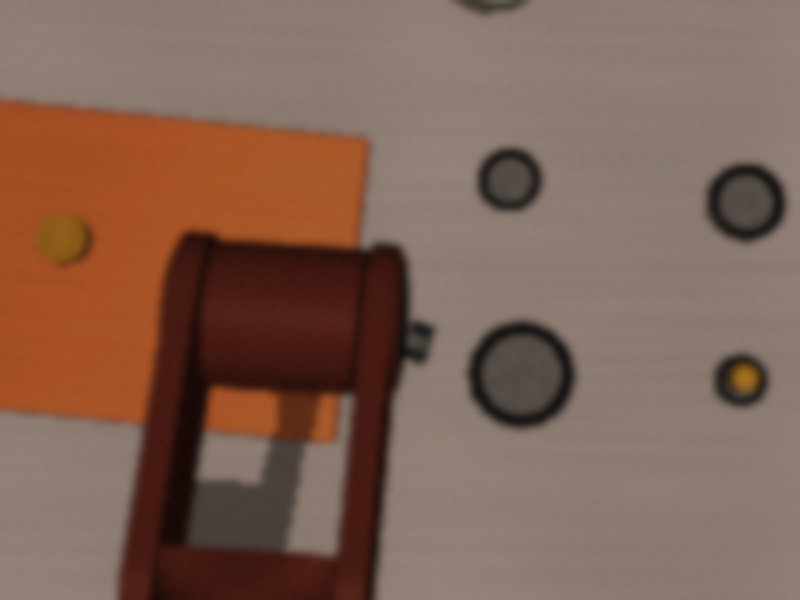

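The 50 g stands upright and centred in its case. I'll re-measure the 100 g now that its top is exposed.

```bash
python3 -c "
from h import *
g=optics.grab_frame('side');a=g['img'][264:304,200:240,::-1]
a=cv2.resize(a,(600,600),interpolation=cv2.INTER_CUBIC);a=cv2.GaussianBlur(a,(0,0),7).astype(float)
cv2.imwrite('pics/z7.png',np.clip((a-40)*2.6,0,255).astype(np.uint8))
for X in((.487,.135,.084),(.4885,.134,.103),(.4885,.137,.103)): print((np.array(proj(g,X))-[200,264]+.5)*15)
"
```

```text
[321.85886872 278.82140148]
[313.43038025 191.06377624]
[297.15716402 204.23472328]
```

View pics/z7.png

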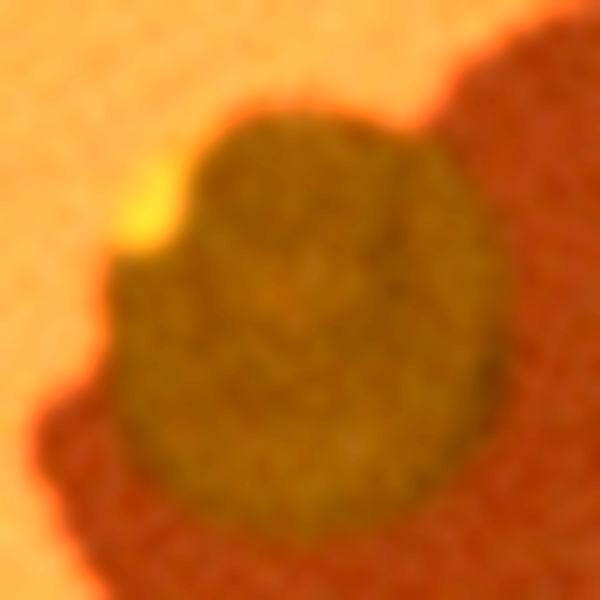

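Request:
arm_command([
  [[0.3,0.03,0.3,0,0.01,0.015,0],[0.3,0.06,0.7,0,0.01,0.015,0],[0.3,0.08,1,0,0.01,0.015,0],[0.3,0.08,1,-0.1,0.01,0.015,0],[0.3,0.08,1,-0.2,0.01,0.015,0],[0.3,0.08,1,-0.4,0.01,0.015,0],[0.3,0.08,1,-0.5,0.01,0.015,0],[0.3,0.08,1,-0.5,0.01,0.015,0],[0.3,0.08,1,-0.5,0.01,0.015,0]],
])

```text
t: 9.65
ee_pos: [0.4884, 0.1306, 0.1986]
orientation: [0.088, 0.703, -0.092, 0.7]
force: [-0.3, 0.4, 1.2]
width: 0.702
```

```bash
cat >> h.py <<'E'
def tilt():
    from scipy.spatial.transform import Rotation as R
    s=arm.state();M=R.from_quat(s['orientation']).as_matrix();x=M[:,0]
    print(s['ee_pos'].round(4),'rx,ry fix',np.round(-x[1]/1.0472,3),np.round(x[0]/1.0472,3),'yaw',np.degrees(np.arctan2(M[1,1],M[0,1])).round(1),'F',s['force'].round(1))
E
python3 -c "
from h import *
g=shot('pics/s8.png','side',(220,260));tilt()"
```

```text
9.7 [0.4892 0.1309 0.1998] [ 0.0886  0.7019 -0.0915  0.7008] 0.700778161600932 [0.65105551 0.34273915 0.17787186]
[0.4892 0.1309 0.1998] rx,ry fix 0.004 -0.002 yaw 75.4 F [0.7 0.3 0.2]
```

View pics/s8.png

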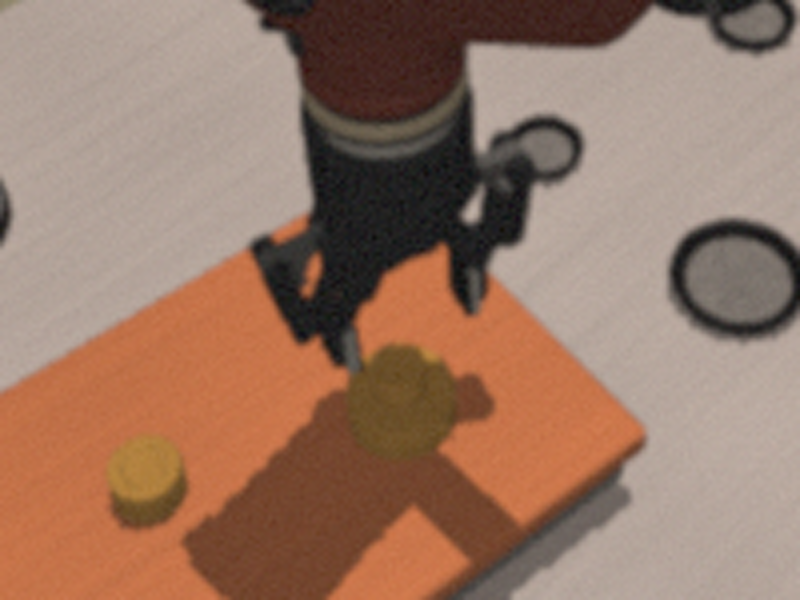

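Request:
arm_command([
  [[0.3,0,0.04,-0.1,0,0,0],[0.3,0,0.04,-0.2,0,0,0],[0.3,0,0.04,-0.3,0,0,0],[0.3,0,0.04,-0.335,0,0,0],[0.3,0,0.04,-0.335,0,0,0],[0.3,0,0.04,-0.335,0,0,0]],
])

```text
t: 10.2
ee_pos: [0.4889, 0.1349, 0.1657]
orientation: [0.088, 0.702, -0.092, 0.7]
force: [0.2, -0.3, -0.3]
width: 0.701
```

Request:
arm_command([
  [[1,0,0,0,0,0,0],[1,0,0,0,0,0,0],[1,0,0,0,0,0,0],[1,0,0,0,0,0,0],[1,0,0,0,0,0,0],[1,0,0,0,0,0,0],[1,0,0,0,0,0,0],[1,0,0,0,0,0,0]],
])

```text
t: 10.87
ee_pos: [0.4894, 0.1351, 0.1664]
orientation: [0.089, 0.702, -0.091, 0.701]
force: [-0.7, 0.4, 3.4]
width: 0.331
```

```bash
python3 -c "
from h import *
g=shot('pics/s9.png','side',(220,260));tilt()"
```

```text
10.9167 [0.4894 0.135  0.1664] [ 0.0886  0.7018 -0.0914  0.7009] 0.332871649681399 [0.02518746 0.72562326 4.09438893]
[0.4894 0.135  0.1664] rx,ry fix 0.004 -0.002 yaw 75.4 F [0.  0.7 4.1]
```

View pics/s9.png

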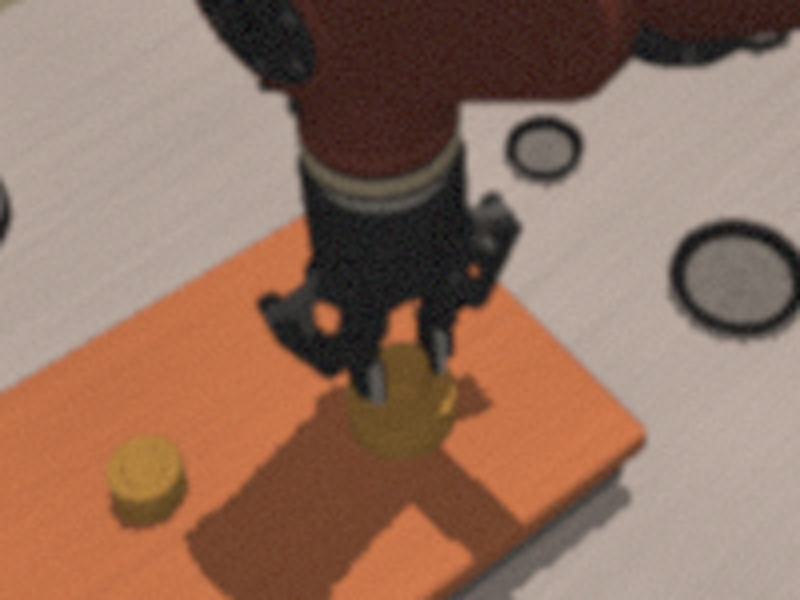

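Request:
arm_command([
  [[1,0,0,0.1,0,0,0],[1,0,0,0.3,0,0,0],[1,0,0,0.6,0,0,0],[1,0,0,0.7,0,0,0],[1,0,0,0.7,0,0,0]],
])

```text
t: 11.33
ee_pos: [0.4914, 0.1353, 0.2397]
orientation: [0.089, 0.699, -0.091, 0.703]
force: [0.5, 0.1, -1.4]
width: 0.329
```

```bash
python3 -c "
from h import *
g=shot('pics/s10.png','side',(220,240));tilt()"
```

```text
11.3833 [0.4902 0.1351 0.2376] [ 0.0889  0.7007 -0.0911  0.702 ] 0.33123666829258025 [ 0.39847537 -0.20075994 -1.07118872]
[0.4902 0.1351 0.2376] rx,ry fix 0.003 0.001 yaw 75.4 F [ 0.4 -0.2 -1.1]
```

View pics/s10.png

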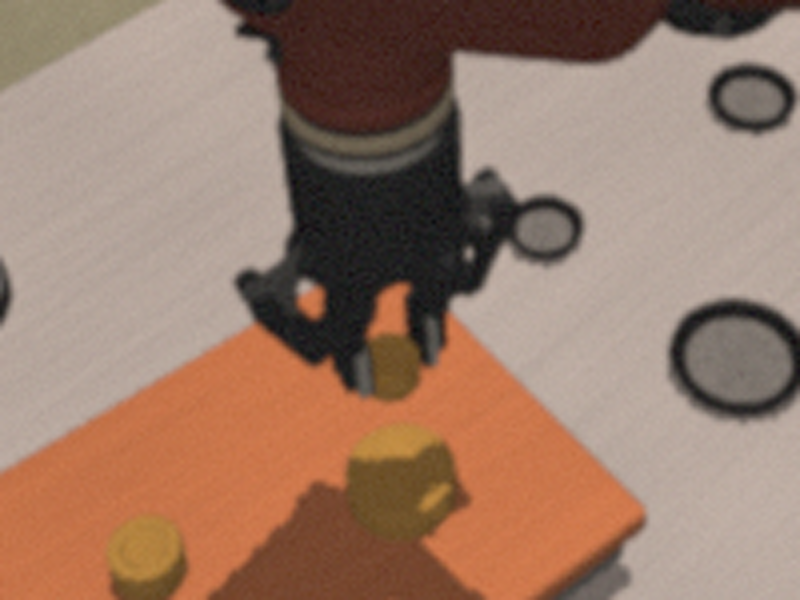

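Request:
arm_command([
  [[1,0.12,-0.25,0,0,0,0],[1,0.25,-0.5,0,0,0,0],[1,0.4,-0.8,0,0,0,0],[1,0.4,-0.8,0,0,0,0]],
])

```text
t: 11.72
ee_pos: [0.5313, 0.051, 0.2357]
orientation: [0.089, 0.701, -0.093, 0.702]
force: [0.4, -0.7, -0.1]
width: 0.329
```

Request:
arm_command([
  [[1,0.15,-0.3,0,0,0,0],[1,0.3,-0.6,0,0,0,0],[1,0.4,-0.8,0,0,0,0],[1,0.4,-0.8,0,0,0,0]],
])

```text
t: 12.05
ee_pos: [0.5719, -0.0325, 0.2337]
orientation: [0.09, 0.701, -0.095, 0.701]
force: [0.4, 0.5, -0.8]
width: 0.329
```

```bash
python3 -c "
from h import *
tilt()"
```

```text
[ 0.5719 -0.0325  0.2337] rx,ry fix 0.008 -0.001 yaw 75.0 F [ 0.4  0.5 -0.8]
```

Request:
arm_command([
  [[1,0.13,-0.26,0,0.008,0,0],[1,0.27,-0.52,0,0.008,0,0],[1,0.27,-0.52,-0.3,0.008,0,0],[1,0.27,-0.52,-0.6,0.008,0,0],[1,0.27,-0.52,-0.9,0.008,0,0],[1,0.27,-0.52,-0.94,0.008,0,0],[1,0.27,-0.52,-0.94,0.008,0,0],[1,0.27,-0.52,-0.94,0.008,0,0]],
])

```text
t: 12.72
ee_pos: [0.5985, -0.0839, 0.1394]
orientation: [0.092, 0.702, -0.092, 0.7]
force: [0.9, 0.7, 0.4]
width: 0.326
```

```bash
python3 -c "
from h import *
g=shot('pics/s11.png','side',(260,210));tilt()
e=arm.state()['ee_pos']
print((np.array(proj(g,e-[0,0,.0824]))-[160,135])*4+2,(np.array(proj(g,e-[0,0,.064]))-[160,135])*4+2)
"
```

```text
12.7667 [ 0.5997 -0.0842  0.141 ] [ 0.0922  0.7008 -0.0923  0.7014] 0.33008075728998104 [-0.46076692 -0.2269242  -1.4622474 ]
[ 0.5997 -0.0842  0.141 ] rx,ry fix 0.0 0.001 yaw 75.0 F [-0.5 -0.2 -1.5]
[383.99541806 295.78461732] [384.41092324 275.78871643]
```

View pics/s11.png

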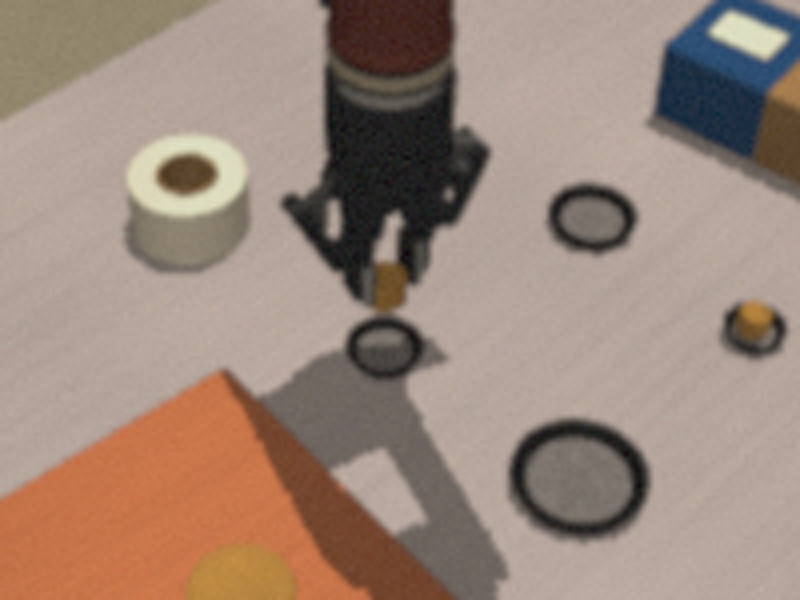

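Request:
arm_command([
  [[1,-0.01,-0.01,-0.2,0,0,0],[1,-0.01,-0.01,-0.4,0,0,0],[1,-0.01,-0.01,-0.5,0,0,0],[1,-0.01,-0.01,-0.5,0,0,0],[1,-0.01,-0.01,-0.5,0,0,0]],
])

```text
t: 13.18
ee_pos: [0.5991, -0.0851, 0.0918]
orientation: [0.092, 0.701, -0.092, 0.702]
force: [-0.1, -0.1, -0.3]
width: 0.327
```

Request:
arm_command([
  [[1,0,0,-0.03,0,0,0],[1,0,0,-0.045,0,0,0],[1,0,0,-0.055,0,0,0],[1,0,0,-0.065,0,0,0],[1,0,0,-0.065,0,0,0],[1,0,0,-0.065,0,0,0]],
])

```text
t: 13.68
ee_pos: [0.5992, -0.0852, 0.0855]
orientation: [0.092, 0.7, -0.092, 0.702]
force: [0.0, -0.3, -0.2]
width: 0.333
```

Not quite in contact yet, so I'll go about 1 mm lower.

Request:
arm_command([
  [[1,0,0,-0.006,0,0,0],[1,0,0,-0.012,0,0,0],[1,0,0,-0.015,0,0,0]],
])

```text
t: 13.93
ee_pos: [0.5994, -0.0852, 0.0854]
orientation: [0.092, 0.701, -0.092, 0.702]
force: [-2.8, 0.9, 8.0]
width: 0.333
```

Contact. Releasing, rising, and heading toward the 500 g.

Request:
arm_command([
  [[0.4,0,0,0,0,0,0],[0.4,0,0,0,0,0,0],[0.4,0,0,0,0,0,0],[0.4,0,0,0,0,0,0],[0.4,0,0,0,0,0,0],[0.2,0,0,0.2,0,0,0],[0,0,0,0.5,0,0,0],[0,0,0,0.9,0,0,0],[0,0,0,1,0,0,0],[0,0,0,1,0,0,0]],
])

```text
t: 14.77
ee_pos: [0.6026, -0.086, 0.1906]
orientation: [0.092, 0.697, -0.093, 0.705]
force: [-0.3, -0.5, 0.2]
width: 0.999
```

Request:
arm_command([
  [[0,-0.15,0.3,0.2,0,0,0],[0,-0.3,0.6,0.4,0,0,0],[0,-0.4,0.8,0.4,0,0,0],[0,-0.4,0.8,0.4,0,0,0]],
])

```text
t: 15.1
ee_pos: [0.5605, -0.0028, 0.2297]
orientation: [0.091, 0.698, -0.091, 0.704]
force: [-0.7, 0.9, -0.5]
width: 1.006
```

```bash
python3 -c "
from h import *
g=shot('pics/s12.png','side',(250,250));tilt()
a=g['img'][264:304,200:240,::-1]
cv2.imwrite('pics/z12.png',cv2.resize(a,(600,600),interpolation=cv2.INTER_CUBIC))
"
```

```text
15.15 [ 0.561  -0.0043  0.229 ] [ 0.0907  0.6981 -0.0917  0.7042] 1.0011394193255778 [ 0.1143429  -0.78169469 -0.42742716]
[ 0.561  -0.0043  0.229 ] rx,ry fix 0.002 0.008 yaw 75.2 F [ 0.1 -0.8 -0.4]
```

View pics/s12.png

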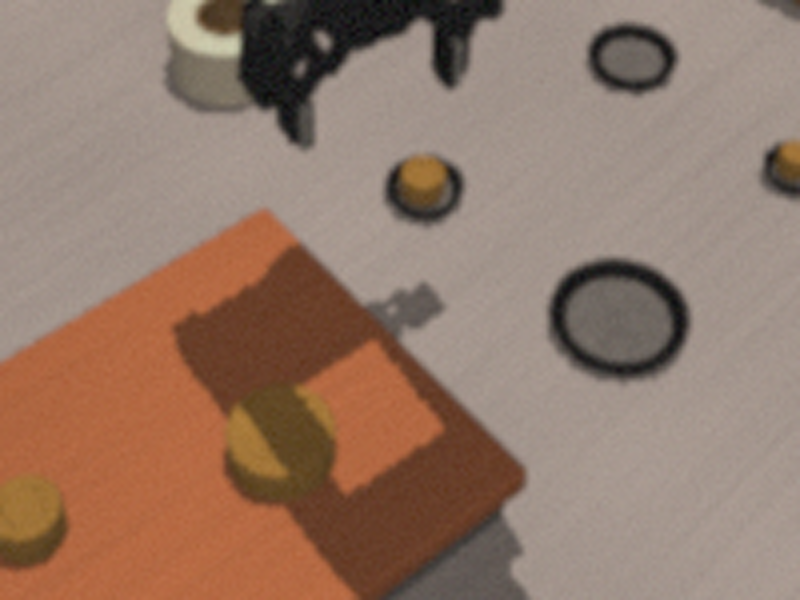

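View pics/z12.png

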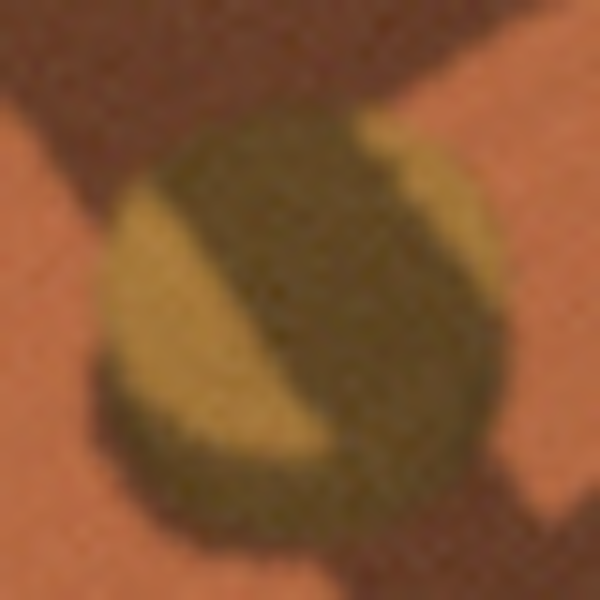

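The 100 g is seated. The 500 g measures about (0.488, 0.136), so I'll move over it.

Request:
arm_command([
  [[0,-0.15,0.3,0,0,0.008,0],[0,-0.3,0.6,0,0,0.008,0],[0,-0.48,0.95,0,0,0.008,0],[0,-0.48,0.95,0,0,0.008,0],[0,-0.48,0.95,0,0,0.008,0]],
])

```text
t: 15.57
ee_pos: [0.5117, 0.0913, 0.227]
orientation: [0.089, 0.702, -0.091, 0.7]
force: [-0.2, -0.3, 0.4]
width: 1.004
```

```bash
python3 -c "
from h import *
tilt()"
```

```text
[0.5117 0.0913 0.227 ] rx,ry fix 0.003 -0.003 yaw 75.3 F [-0.2 -0.3  0.4]
```

Request:
arm_command([
  [[0,-0.12,0.22,0,0,0,0],[0,-0.24,0.45,0,0,0,0],[0,-0.24,0.45,-0.2,0,0,0],[0,-0.24,0.45,-0.4,0,0,0],[0,-0.24,0.45,-0.5,0,0,0],[0,-0.24,0.45,-0.5,0,0,0],[0,-0.24,0.45,-0.5,0,0,0]],
])

```text
t: 16.15
ee_pos: [0.4878, 0.1351, 0.176]
orientation: [0.089, 0.703, -0.092, 0.699]
force: [-0.2, 0.4, -0.0]
width: 0.999
```

```bash
python3 -c "
from h import *
g=shot('pics/s13.png','side',(220,260));tilt()"
```

```text
16.2 [0.4885 0.1354 0.177 ] [ 0.0893  0.7022 -0.0921  0.7003] 0.9989701198316326 [-0.27360988  0.5883058   0.86589895]
[0.4885 0.1354 0.177 ] rx,ry fix 0.003 -0.003 yaw 75.3 F [-0.3  0.6  0.9]
```

View pics/s13.png

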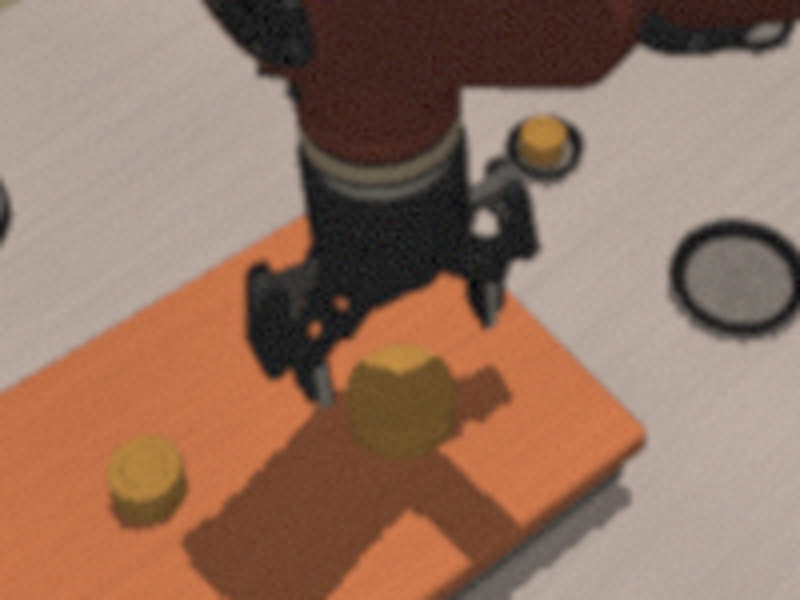

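Request:
arm_command([
  [[0,0,0.01,-0.12,0,0,0],[0,0,0.01,-0.24,0,0,0],[0,0,0.01,-0.34,0,0,0],[0,0,0.01,-0.37,0,0,0],[0,0,0.01,-0.37,0,0,0],[0,0,0.01,-0.37,0,0,0]],
], force=50)

```text
t: 16.7
ee_pos: [0.4882, 0.1364, 0.1395]
orientation: [0.089, 0.703, -0.092, 0.7]
force: [0.1, 0.3, 0.8]
width: 1.004
```

Request:
arm_command([
  [[1,0,0,0,0,0,0],[1,0,0,0,0,0,0],[1,0,0,0,0,0,0],[1,0,0,0,0,0,0],[1,0,0,0,0,0,0],[1,0,0,0,0,0,0],[1,0,0,0,0,0,0],[1,0,0,0,0,0,0]],
], force=50)

```text
t: 17.37
ee_pos: [0.4889, 0.1368, 0.1406]
orientation: [0.09, 0.702, -0.092, 0.701]
force: [-0.5, 1.5, 5.4]
width: 0.657
```

```bash
python3 -c "
from h import *
g=shot('pics/s14.png','side',(220,270));tilt()"
```

```text
17.4167 [0.4889 0.1368 0.1406] [ 0.0896  0.702  -0.0918  0.7005] 0.6522967261624066 [-1.09081686  1.20640115  5.06197402]
[0.4889 0.1368 0.1406] rx,ry fix 0.003 -0.002 yaw 75.3 F [-1.1  1.2  5.1]
```

View pics/s14.png

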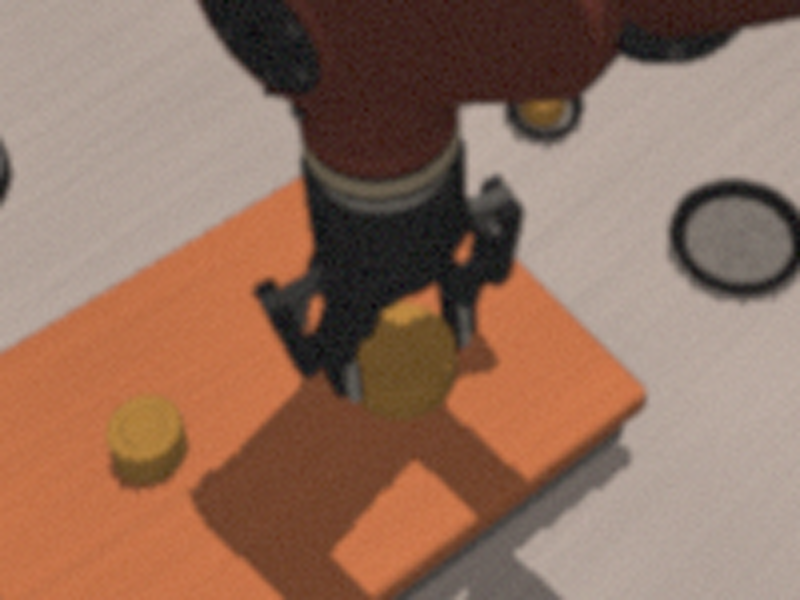

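Request:
arm_command([
  [[1,0,0,0.1,0,0,0],[1,0,0,0.2,0,0,0],[1,0,0,0.4,0,0,0],[1,0,0,0.6,0,0,0],[1,0,0,0.6,0,0,0]],
])

```text
t: 17.83
ee_pos: [0.4912, 0.137, 0.2046]
orientation: [0.09, 0.699, -0.091, 0.703]
force: [2.1, 0.1, -4.2]
width: 0.654
```

```bash
python3 -c "
from h import *
g=shot('pics/s15.png','side',(220,250));tilt()"
```

```text
17.8833 [0.4904 0.1369 0.2028] [ 0.09    0.7001 -0.0914  0.7024] 0.655781502141657 [ 1.63065418 -0.84007052 -3.92079589]
[0.4904 0.1369 0.2028] rx,ry fix 0.002 0.003 yaw 75.3 F [ 1.6 -0.8 -3.9]
```

View pics/s15.png

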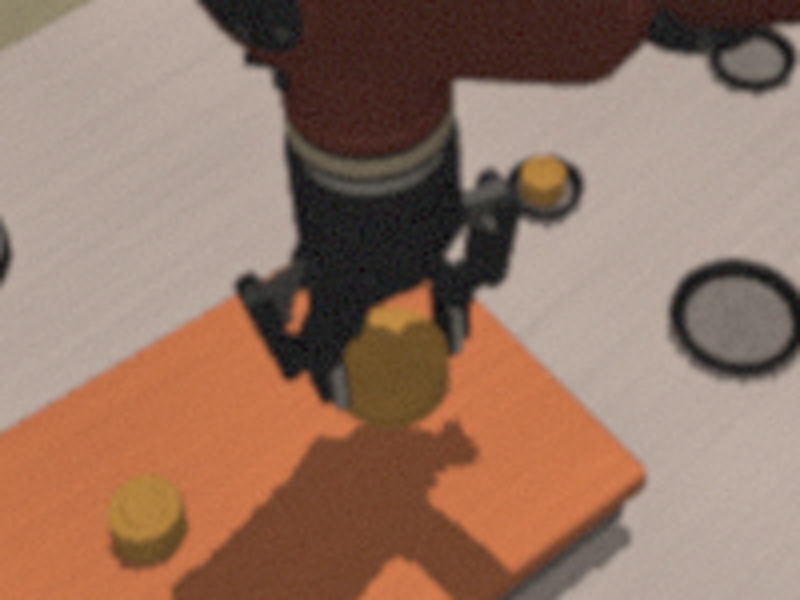

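Request:
arm_command([
  [[1,-0.05,-0.2,0.1,0,0,0],[1,-0.1,-0.45,0.1,0,0,0],[1,-0.17,-0.75,0.1,0,0,0],[1,-0.2,-0.9,0.1,0,0,0],[1,-0.2,-0.9,0.1,0,0,0]],
])

```text
t: 18.3
ee_pos: [0.4683, 0.0444, 0.2107]
orientation: [0.09, 0.701, -0.093, 0.701]
force: [1.0, 0.4, -4.8]
width: 0.655
```

Request:
arm_command([
  [[1,-0.05,-0.2,0,0,0,0],[1,-0.1,-0.45,0,0,0,0],[1,-0.17,-0.75,0,0,0,0],[1,-0.2,-0.9,0,0,0,0],[1,-0.2,-0.9,0,0,0,0]],
])

```text
t: 18.72
ee_pos: [0.447, -0.0475, 0.2092]
orientation: [0.091, 0.702, -0.095, 0.7]
force: [-0.0, -0.1, -5.1]
width: 0.653
```

```bash
python3 -c "
from h import *
tilt()"
```

```text
[ 0.447  -0.0475  0.2092] rx,ry fix 0.005 -0.004 yaw 74.9 F [-0.  -0.1 -5.1]
```

Next delta is (-0.007, -0.047), then down to z 0.13.

Request:
arm_command([
  [[1,-0.03,-0.2,0,0.005,-0.004,0],[1,-0.07,-0.47,0,0.005,-0.004,0],[1,-0.07,-0.47,-0.2,0.005,-0.004,0],[1,-0.07,-0.47,-0.5,0.005,-0.004,0],[1,-0.07,-0.47,-0.8,0.005,-0.004,0],[1,-0.07,-0.47,-0.8,0.005,-0.004,0],[1,-0.07,-0.47,-0.8,0.005,-0.004,0],[1,-0.07,-0.47,-0.8,0.005,-0.004,0]],
])

```text
t: 19.38
ee_pos: [0.4406, -0.0941, 0.1297]
orientation: [0.093, 0.701, -0.092, 0.701]
force: [-0.0, -0.4, -3.0]
width: 0.656
```

```bash
python3 -c "
from h import *
g=shot('pics/s16.png','side',(300,240));tilt()
e=arm.state()['ee_pos']
print((np.array(proj(g,e-[0,0,.0806]))-[200,165])*4+2,(np.array(proj(g,(.44,-.0945,.007)))-[200,165])*4+2)
"
```

```text
19.4333 [ 0.4415 -0.0945  0.1307] [ 0.0924  0.6999 -0.0925  0.7022] 0.6553321652706331 [ 0.45515702 -0.47717354 -4.43925017]
[ 0.4415 -0.0945  0.1307] rx,ry fix 0.001 0.003 yaw 75.0 F [ 0.5 -0.5 -4.4]
[425.71799295 313.78855462] [420.30291729 358.85520499]
```

View pics/s16.png

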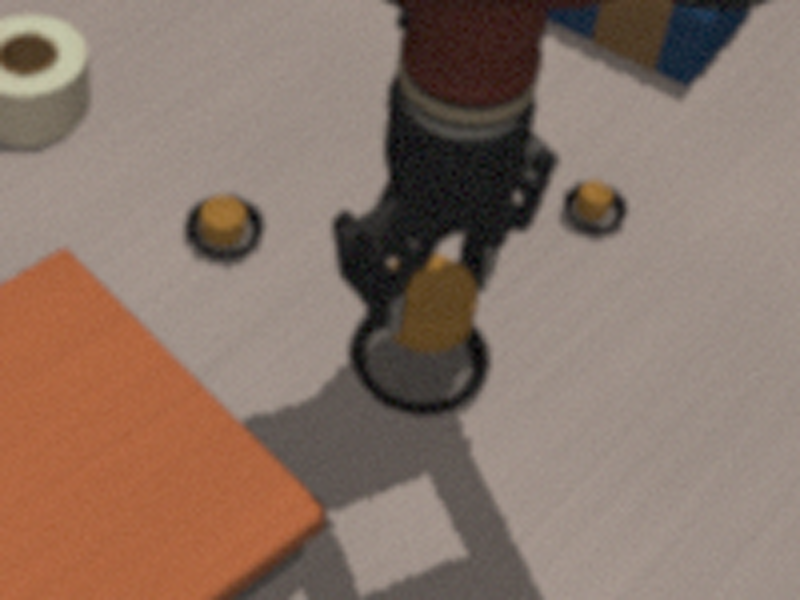

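Request:
arm_command([
  [[1,-0.02,0,-0.15,0,0.003,0],[1,-0.02,0,-0.3,0,0.003,0],[1,-0.02,0,-0.4,0,0.003,0],[1,-0.02,0,-0.41,0,0.003,0],[1,-0.02,0,-0.41,0,0.003,0],[1,-0.02,0,-0.41,0,0.003,0]],
])

```text
t: 19.93
ee_pos: [0.4404, -0.0948, 0.0907]
orientation: [0.092, 0.7, -0.093, 0.702]
force: [-0.4, -0.2, -5.2]
width: 0.654
```

```bash
python3 -c "
from h import *
g=shot('pics/s17.png','side',(300,240));tilt()
"
```

```text
19.9833 [ 0.4406 -0.0949  0.0909] [ 0.092   0.7001 -0.0928  0.702 ] 0.6548261622464127 [ 0.2692788   0.40675798 -4.47697885]
[ 0.4406 -0.0949  0.0909] rx,ry fix 0.002 0.002 yaw 75.0 F [ 0.3  0.4 -4.5]
```

View pics/s17.png

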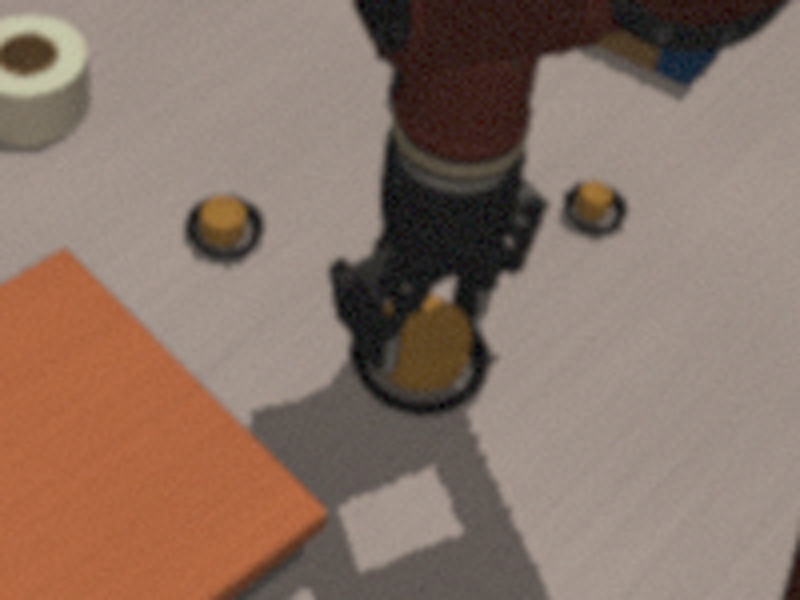

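Request:
arm_command([
  [[1,0,0,-0.025,0,0,0],[1,0,0,-0.045,0,0,0],[1,0,0,-0.06,0,0,0],[1,0,0,-0.07,0,0,0],[1,0,0,-0.075,0,0,0],[1,0,0,-0.075,0,0,0]],
])

```text
t: 20.48
ee_pos: [0.4406, -0.0949, 0.0837]
orientation: [0.092, 0.7, -0.093, 0.702]
force: [-0.3, 0.0, -0.3]
width: 0.658
```

Request:
arm_command([
  [[1,0,0,-0.008,0,0,0],[0.2,0,0,-0.008,0,0,0],[0.2,0,0,-0.005,0,0,0],[0,0,0,0,0,0,0],[0,0,0,0,0,0,0],[0,0,0,0,0,0,0],[0,0,0,0.2,0,0,0],[0,0,0,0.5,0,0,0],[0,0,0,0.9,0,0,0],[0,0,0,1,0,0,0]],
])

```text
t: 21.32
ee_pos: [0.4439, -0.0961, 0.1892]
orientation: [0.091, 0.697, -0.094, 0.705]
force: [1.8, -0.6, 0.8]
width: 0.999
```

Request:
arm_command([
  [[0,0.1,0.3,0.2,0,0,0],[0,0.2,0.65,0.3,0,0,0],[0,0.3,1,0.3,0,0,0],[0,0.3,1,0.3,0,0,0]],
])

```text
t: 21.65
ee_pos: [0.4758, 0.0083, 0.2209]
orientation: [0.091, 0.695, -0.091, 0.707]
force: [0.1, -0.3, 0.5]
width: 1.001
```

```bash
python3 -c "
from h import *
g=shot('pics/s18.png','side',(250,260));tilt()
a=g['img'][284:324,137:177,::-1]
cv2.imwrite('pics/z18.png',cv2.resize(a,(600,600),interpolation=cv2.INTER_CUBIC))
print((np.array(proj(g,(.5455,.258,.084)))-[137,284]+.5)*15)
"
```

```text
21.7 [0.4746 0.0063 0.2198] [ 0.0896  0.6965 -0.0917  0.7061] 1.0005132584008936 [-0.99528015 -0.77583345 -0.2685877 ]
[0.4746 0.0063 0.2198] rx,ry fix 0.005 0.012 yaw 75.3 F [-1.  -0.8 -0.3]
[288.92859931 273.41141552]
```

View pics/s18.png

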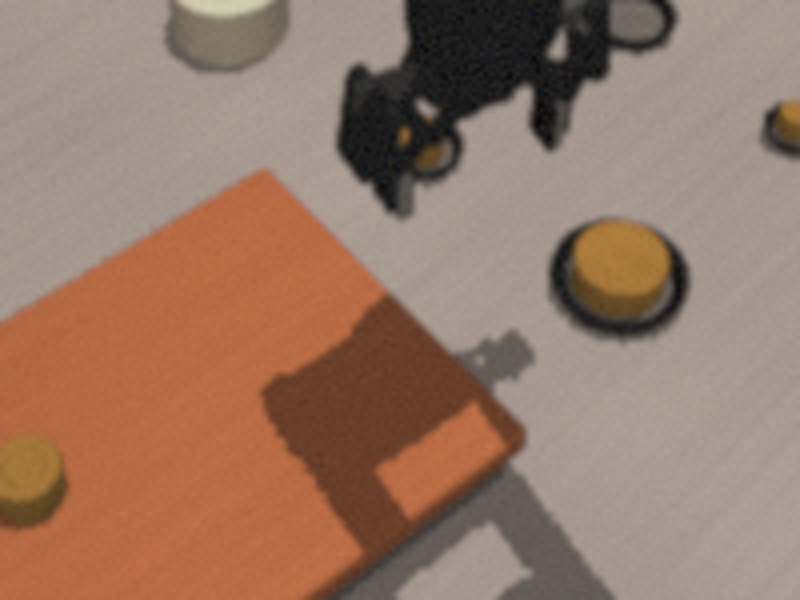

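View pics/z18.png

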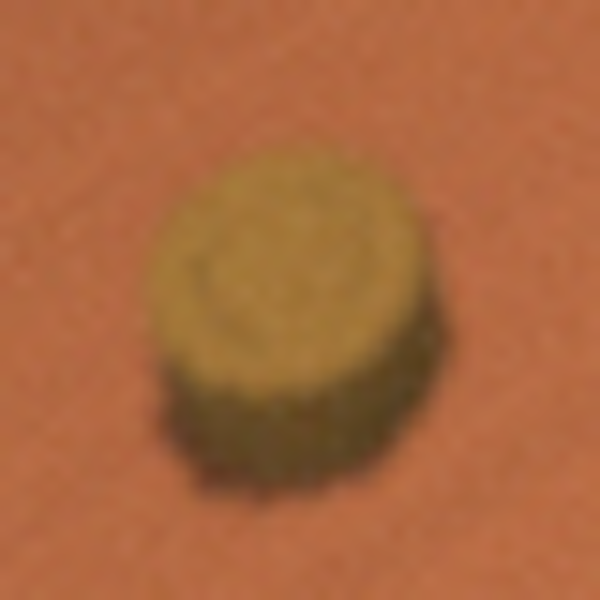

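The 500 g is seated. Now the 200 g.

Request:
arm_command([
  [[0,0.08,0.3,0,0.005,0.012,0],[0,0.16,0.6,0,0.005,0.012,0],[0,0.24,0.85,0,0.005,0.012,0],[0,0.24,0.85,0,0.005,0.012,0]],
])

```text
t: 22.03
ee_pos: [0.4993, 0.0935, 0.2193]
orientation: [0.091, 0.701, -0.089, 0.702]
force: [0.9, 0.2, 1.0]
width: 1.0
```

Request:
arm_command([
  [[0,0.08,0.3,0,0,0,0],[0,0.16,0.6,0,0,0,0],[0,0.24,0.85,0,0,0,0],[0,0.24,0.85,0,0,0,0]],
])

```text
t: 22.37
ee_pos: [0.5242, 0.1803, 0.219]
orientation: [0.09, 0.701, -0.088, 0.702]
force: [0.2, 0.5, 0.5]
width: 0.999
```

```bash
python3 -c "
from h import *
tilt()"
```

```text
[0.5242 0.1803 0.219 ] rx,ry fix -0.003 0.002 yaw 75.5 F [0.2 0.5 0.5]
```

Request:
arm_command([
  [[0.2,0.07,0.25,0,0,0,0],[0.2,0.14,0.55,0,0,0,0],[0.2,0.21,0.77,0,0,0,0],[0.2,0.21,0.77,-0.2,0,0,0],[0.2,0.21,0.77,-0.4,0,0,0],[0.2,0.21,0.77,-0.45,0,0,0],[0.2,0.21,0.77,-0.45,0,0,0],[0.2,0.21,0.77,-0.45,0,0,0]],
])

```text
t: 23.03
ee_pos: [0.545, 0.2559, 0.1735]
orientation: [0.09, 0.701, -0.089, 0.701]
force: [0.7, -0.8, -0.1]
width: 0.799
```

```bash
python3 -c "
from h import *
g=shot('pics/s19.png','side',(160,275));tilt()"
```

```text
23.0833 [0.5457 0.2563 0.1746] [ 0.0907  0.7007 -0.0883  0.7021] 0.796857552802588 [-0.11963116  0.46540564  0.42787642]
[0.5457 0.2563 0.1746] rx,ry fix -0.003 0.002 yaw 75.5 F [-0.1  0.5  0.4]
```

View pics/s19.png

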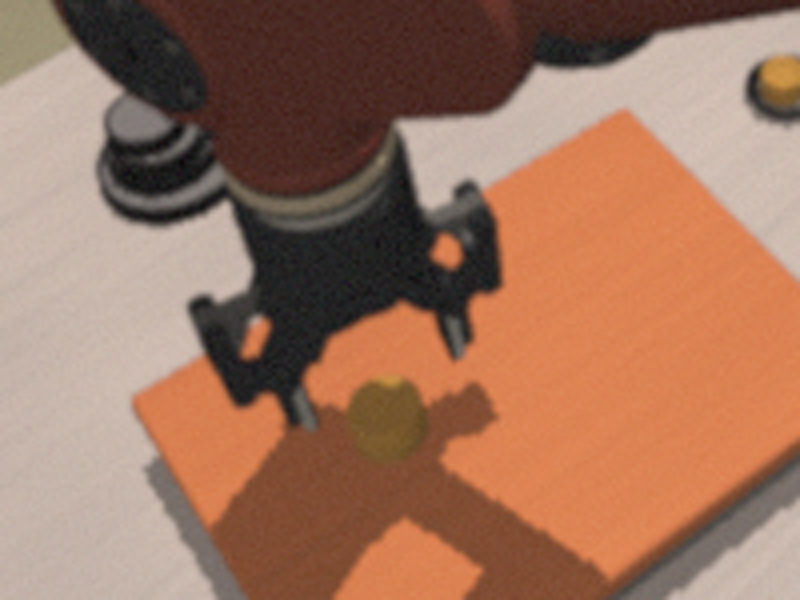

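Straddled. I'll descend to z 0.141 and close.

Request:
arm_command([
  [[0.2,0,0.01,-0.12,0,0,0],[0.2,0,0.01,-0.24,0,0,0],[0.2,0,0.01,-0.32,0,0,0],[0.2,0,0.01,-0.335,0,0,0],[0.2,0,0.01,-0.335,0,0,0],[0.2,0,0.01,-0.335,0,0,0]],
], force=40)

```text
t: 23.58
ee_pos: [0.5456, 0.2573, 0.1407]
orientation: [0.091, 0.701, -0.088, 0.702]
force: [-0.3, 0.3, 0.7]
width: 0.804
```

Request:
arm_command([
  [[1,0,0,0,0,0,0],[1,0,0,0,0,0,0],[1,0,0,0,0,0,0],[1,0,0,0,0,0,0],[1,0,0,0,0,0,0],[1,0,0,0,0,0,0],[1,0,0,0,0,0,0],[1,0,0,0,0,0,0],[1,0,0,0,0,0,0]],
])

```text
t: 24.33
ee_pos: [0.5461, 0.2576, 0.1415]
orientation: [0.091, 0.7, -0.088, 0.702]
force: [-1.0, 0.3, 4.8]
width: 0.428
```

```bash
python3 -c "
from h import *
tilt()"
```

```text
[0.5461 0.2576 0.1415] rx,ry fix -0.003 0.003 yaw 75.5 F [-1.   0.3  4.8]
```

Request:
arm_command([
  [[1,0,0,0.1,0,0,0],[1,0,0,0.2,0,0,0],[1,0,0,0.4,0,0,0],[1,0,0,0.7,0,0,0],[1,0,0,0.7,0,0,0],[1,0,0,0.7,0,0,0]],
])

```text
t: 24.83
ee_pos: [0.5475, 0.258, 0.2141]
orientation: [0.092, 0.699, -0.087, 0.704]
force: [-0.3, -0.5, -2.8]
width: 0.422
```

```bash
python3 -c "
from h import *
g=shot('pics/s20.png','side',(160,260));tilt()"
```

```text
24.8833 [0.5462 0.2576 0.212 ] [ 0.0909  0.7002 -0.088   0.7027] 0.42750106290425244 [-0.72731152  0.33984406 -2.35306844]
[0.5462 0.2576 0.212 ] rx,ry fix -0.004 0.004 yaw 75.5 F [-0.7  0.3 -2.4]
```

View pics/s20.png

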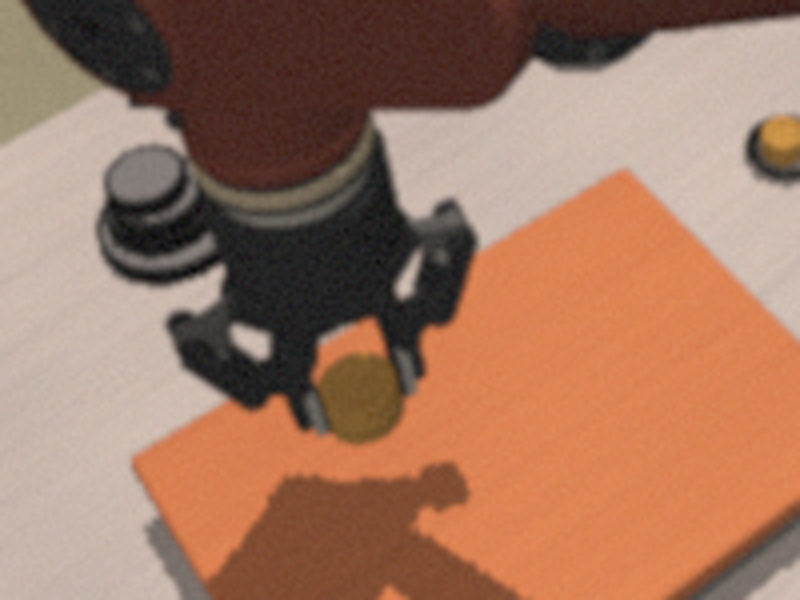

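Request:
arm_command([
  [[1,0.02,-0.2,0.15,0,0,0],[1,0.04,-0.5,0.2,0,0,0],[1,0.06,-0.85,0.2,0,0,0],[1,0.06,-1,0.2,0,0,0]],
])

```text
t: 25.22
ee_pos: [0.5512, 0.1544, 0.2302]
orientation: [0.09, 0.701, -0.089, 0.702]
force: [0.1, 0.6, -2.0]
width: 0.423
```

Request:
arm_command([
  [[1,0.02,-0.33,0,0,0,0],[1,0.04,-0.67,0,0,0,0],[1,0.06,-1,0,0,0,0]],
])

```text
t: 25.47
ee_pos: [0.5554, 0.053, 0.2277]
orientation: [0.09, 0.703, -0.09, 0.7]
force: [1.8, -0.4, -2.0]
width: 0.425
```

Request:
arm_command([
  [[1,0.02,-0.33,0,0,0,0],[1,0.04,-0.67,0,0,0,0],[1,0.06,-1,0,0,0,0]],
])

```text
t: 25.72
ee_pos: [0.5594, -0.0484, 0.2249]
orientation: [0.09, 0.705, -0.089, 0.698]
force: [1.7, 0.2, -2.1]
width: 0.423
```

Request:
arm_command([
  [[1,0.02,-0.33,0,0,0,0],[1,0.04,-0.67,0,0,0,0],[1,0.06,-1,0,0,0,0],[1,0.06,-1,0,0,0,0]],
])

```text
t: 26.05
ee_pos: [0.5644, -0.1538, 0.223]
orientation: [0.09, 0.705, -0.092, 0.697]
force: [0.5, 0.5, -0.6]
width: 0.426
```

```bash
python3 -c "
from h import *
tilt()"
```

```text
[ 0.5644 -0.1538  0.223 ] rx,ry fix 0.001 -0.011 yaw 75.2 F [ 0.5  0.5 -0.6]
```

Remaining delta is (0.0166, -0.1257), taken in two calls, with a descent to 0.135.

Request:
arm_command([
  [[1,0.04,-0.3,0,0,-0.011,0],[1,0.09,-0.65,0,0,-0.011,0],[1,0.13,-0.95,0,0,-0.011,0],[1,0.13,-0.95,0,0,-0.011,0],[1,0.13,-0.95,0,0,-0.011,0]],
])

```text
t: 26.47
ee_pos: [0.5764, -0.2496, 0.2208]
orientation: [0.093, 0.702, -0.092, 0.7]
force: [-0.2, 0.4, -1.5]
width: 0.429
```

```bash
python3 -c "
from h import *
tilt()"
```

```text
[ 0.5764 -0.2496  0.2208] rx,ry fix -0.001 -0.003 yaw 75.0 F [-0.2  0.4 -1.5]
```

Request:
arm_command([
  [[1,0.02,-0.15,0,0,-0.003,0],[1,0.04,-0.29,0,0,-0.003,0],[1,0.04,-0.29,-0.2,0,-0.003,0],[1,0.04,-0.29,-0.5,0,-0.003,0],[1,0.04,-0.29,-0.8,0,-0.003,0],[1,0.04,-0.29,-0.88,0,-0.003,0],[1,0.04,-0.29,-0.88,0,-0.003,0],[1,0.04,-0.29,-0.88,0,-0.003,0]],
])

```text
t: 27.13
ee_pos: [0.5803, -0.2784, 0.1326]
orientation: [0.093, 0.702, -0.092, 0.701]
force: [-0.1, -0.3, -1.2]
width: 0.427
```

```bash
python3 -c "
from h import *
g=shot('pics/s21.png','side',(310,190));tilt()
e=arm.state()['ee_pos']
print((np.array(proj(g,e-[0,0,.0815]))-[210,115])*4+2,(np.array(proj(g,(.581,-.2795,.007)))-[210,115])*4+2)
"
```

```text
27.1833 [ 0.5814 -0.2791  0.1343] [ 0.0922  0.7004 -0.0921  0.7018] 0.41975073393102735 [ 1.24632262 -0.68435744 -1.51074265]
[ 0.5814 -0.2791  0.1343] rx,ry fix 0.0 0.002 yaw 75.0 F [ 1.2 -0.7 -1.5]
[398.13089207 250.87054708] [391.97592068 298.04366193]
```

View pics/s21.png

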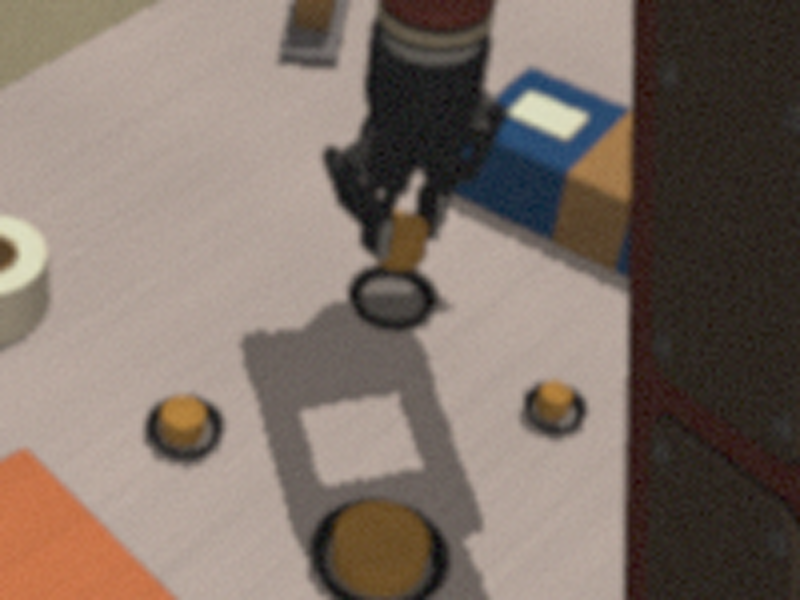

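Request:
arm_command([
  [[1,0,0,-0.15,0,0,0],[1,0,0,-0.3,0,0,0],[1,0,0,-0.42,0,0,0],[1,0,0,-0.44,0,0,0],[1,0,0,-0.44,0,0,0],[1,0,0,-0.44,0,0,0]],
])

```text
t: 27.68
ee_pos: [0.5811, -0.2789, 0.0896]
orientation: [0.092, 0.701, -0.092, 0.701]
force: [-0.6, 0.6, -2.2]
width: 0.424
```

```bash
python3 -c "
from h import *
g=shot('pics/s22.png','side',(310,190));tilt()
"
```

```text
27.7333 [ 0.5815 -0.2792  0.0903] [ 0.0921  0.7003 -0.0921  0.7018] 0.42485953208443167 [ 0.1684464   0.68955416 -2.31193693]
[ 0.5815 -0.2792  0.0903] rx,ry fix 0.0 0.002 yaw 75.0 F [ 0.2  0.7 -2.3]
```

View pics/s22.png

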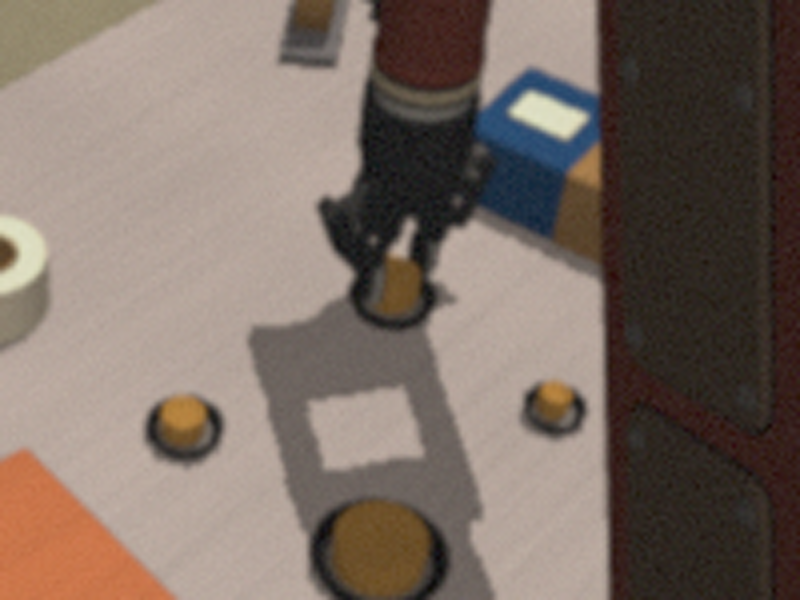

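Request:
arm_command([
  [[1,0,0,-0.025,0,0,0],[1,0,0,-0.04,0,0,0],[1,0,0,-0.05,0,0,0],[1,0,0,-0.06,0,0,0],[1,0,0,-0.063,0,0,0],[1,0,0,-0.063,0,0,0]],
])

```text
t: 28.23
ee_pos: [0.5817, -0.2793, 0.0846]
orientation: [0.092, 0.7, -0.092, 0.702]
force: [-0.8, 0.1, 1.4]
width: 0.429
```

Request:
arm_command([
  [[0.3,0,0,0,0,0,0],[0.3,0,0,0,0,0,0],[0.3,0,0,0,0,0,0],[0.3,0,0,0,0,0,0],[0.3,0,0,0,0,0,0],[0.3,0,0,0.2,0,0,0],[0.3,0,0,0.5,0,0,0],[0.3,0,0,0.9,0,0,0],[0.3,0,0,1,0,0,0]],
])

```text
t: 28.98
ee_pos: [0.5847, -0.2811, 0.1914]
orientation: [0.091, 0.697, -0.094, 0.705]
force: [1.5, -0.6, 1.6]
width: 0.7
```

Request:
arm_command([
  [[0.3,-0.1,0.3,0.2,0,0,0],[0.3,-0.2,0.65,0.4,0,0,0],[0.3,-0.3,1,0.5,0,0,0],[0.3,-0.3,1,0.5,0,0,0]],
])

```text
t: 29.32
ee_pos: [0.5545, -0.1766, 0.2443]
orientation: [0.09, 0.696, -0.092, 0.706]
force: [-0.2, -1.0, -1.1]
width: 0.699
```

Request:
arm_command([
  [[0.3,-0.1,0.33,0,0,0,0],[0.3,-0.2,0.67,0,0,0,0],[0.3,-0.3,1,0,0,0,0]],
])

```text
t: 29.57
ee_pos: [0.5242, -0.0757, 0.2444]
orientation: [0.09, 0.696, -0.092, 0.707]
force: [0.8, 0.1, -0.2]
width: 0.701
```

Request:
arm_command([
  [[0.3,0,0.33,0,0,0,0],[0.3,0,0.67,0,0,0,0],[0.3,0,1,0,0,0,0]],
])

```text
t: 29.82
ee_pos: [0.5238, 0.0257, 0.2443]
orientation: [0.09, 0.695, -0.092, 0.707]
force: [-0.0, 0.2, -0.3]
width: 0.701
```

Request:
arm_command([
  [[0.3,0,0.33,0,0,0,0],[0.3,0,0.67,0,0,0,0],[0.3,0,1,0,0,0,0],[0.3,0,1,0,0,0,0],[0.3,0,1,0,0,0,0]],
])

```text
t: 30.23
ee_pos: [0.5236, 0.127, 0.2441]
orientation: [0.089, 0.696, -0.091, 0.707]
force: [-0.3, -0.7, -1.1]
width: 0.699
```

```bash
python3 - <<'E'
from h import *
g=shot('pics/s23.png','side',(310,210));f=shot('pics/t23.png','top',(310,200))
case={'500':(.4400,-.0945,.024,(250,238),(305,254)),'200':(.581,-.2795,.024,(306,195),(308,189)),'100':(.5985,-.0855,.019,(247,190),(256,222)),'50':(.4355,-.273,.018,(305,240),(348,217))}
for n,(x,y,h,p,q) in case.items():
    for nm,fr,c in(('top',f,p),('side',g,q)):
        im=fr['img'];hsv=cv2.cvtColor(im,cv2.COLOR_RGB2HSV);w=np.zeros(im.shape[:2],np.uint8);cv2.circle(w,c,26,1,-1)
        m=((hsv[...,0]>=12)&(hsv[...,0]<=24)&(hsv[...,1]>120)&(hsv[...,2]>60)).astype(np.uint8)&w
        d=(hsv[...,2]<75).astype(np.uint8)&w
        k=max(cv2.findContours(m,0,1)[0],key=cv2.contourArea);e=cv2.minAreaRect(k)[0]
        u=m|d;k2=max(cv2.findContours(u,0,1)[0],key=cv2.contourArea);e2=cv2.fitEllipse(k2)[0]
        W=onz(fr,*e,.003+h*(.8 if nm=='top' else .6));C=onz(fr,*e2,.007)
        print(n,nm,'w',W[:2].round(4),'case',C[:2].round(4),'off mm',((W-C)[:2]*1000).round(1))
E
```

```text
30.2833 [0.5237 0.1259 0.2441] [ 0.0896  0.6956 -0.0918  0.7069] 0.6994285229224748 [-0.97914762 -1.05755349 -0.41419351]
30.3333 [0.5238 0.1252 0.244 ] [ 0.0901  0.6956 -0.0924  0.7067] 0.6996206833629972 [0.41049392 0.015214   0.04625742]
500 top w [ 0.44  -0.096] case [ 0.4397 -0.0951] off mm [ 0.3 -0.9]
500 side w [ 0.4403 -0.0948] case [ 0.4407 -0.0942] off mm [-0.4 -0.6]
200 top w [ 0.5825 -0.2809] case [ 0.5808 -0.2803] off mm [ 1.8 -0.6]
200 side w [ 0.5779 -0.2762] case [ 0.5815 -0.2803] off mm [-3.7  4.1]
100 top w [ 0.5989 -0.0857] case [ 0.5987 -0.0858] off mm [0.2 0.2]
100 side w [ 0.6003 -0.0858] case [ 0.5992 -0.0849] off mm [ 1.1 -0.8]
50 top w [ 0.4376 -0.2753] case [ 0.4351 -0.2736] off mm [ 2.5 -1.7]
50 side w [ 0.4385 -0.274 ] case [ 0.4361 -0.2738] off mm [ 2.4 -0.2]
```

View pics/s23.png

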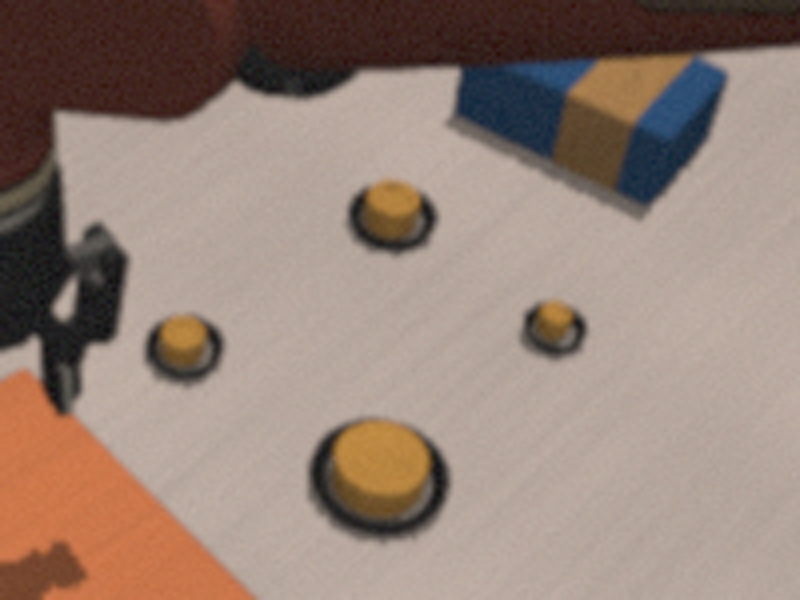

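View pics/t23.png

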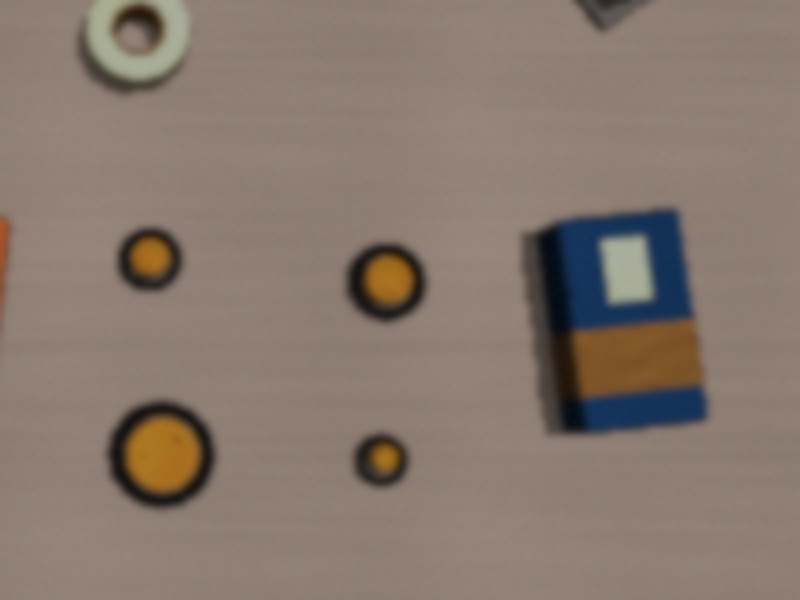

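All four weights look upright and seated, nothing else has moved, and the arm is clear. One check disagrees: the 200 g side-view mask gives 5.5 mm off-axis, while the top view gives 1.9 mm and the side picture looks centred. The well is 46 mm across for a 38 mm weight, so a weight on its floor can't be more than 4 mm off.

```bash
python3 -c "
from h import *
print(arm.job_done(), arm.state()['t'])"
```

```text
the job is handed in; nothing more can be done
the job is handed in; nothing more can be done
```

I unstacked the 50 g, then the 100 g, then lifted the 500 g and the lone 200 g. Each weight was lowered into its own case until the wrist force showed contact, then released. I handed the job in at about 30 s, with the arm clear; it reports no verdict.

**Final checks:** In the last side and top pictures all four weights stand upright in their wells. The cases measured within about 1 mm of where they started, and the pack and label roll look undisturbed (I did not measure those two).

| Weight | Off its case axis, top view | Off its case axis, side view |
|---|---|---|
| 500 g | 0.9 mm | 0.7 mm |
| 200 g | 1.9 mm | 5.5 mm |
| 100 g | 0.3 mm | 1.4 mm |
| 50 g | 3.0 mm | 2.4 mm |

**Disagreement:** The two views differ for the 200 g weight. I take the side value as a fault in the colour mask, because the well leaves only 4 mm of play and that picture shows the weight centred. I did not re-measure it, and either value is within the 8 mm limit.

**Contact forces:** Touch-down forces were a few newtons; the largest was about 8 N, on the 100 g.

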